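# Unlock a tray magazine, peel off the top tray and present it for inspection

## Task

Draw the red-knobbed locking pin straight out of its bore and lay it in the open notch on the side of the same magazine, then let go of it. Next peel the top tray off the nested stack by its upright lift tab: raise that corner first, clearly, while the opposite corner stays down, until the tray comes free of the spring fingers. Finish still holding the tray by its tab, about level and still, some 15 cm above the bench with its middle over the middle of the dark inspection mat; leave the pin in its notch and do not disturb the timer, the two caps or the tube pack.

Things in the scene. Friction and masses are not known exactly. Their poses are not given: they have to be found in the camera images.
- magazine: Grey fixed base (195 x 210 mm) with a stack of nested white trays. Origin: on the bench under the stack's middle; x along the trays' long side, y along their short side towards bore block and notch, z up. Four spring fingers at x = +-48, y = +-64 mm hold the top tray's long rims with 2 to 4 N each and swing up to let a rim pass once it has risen some 15 mm. Their posts (y = +-70) are 70 mm high.
- bore (a point): Mouth of the level bore, on the pin's axis, at the outer (+y) face of the aluminium bore block: magazine frame (0, 105, 77) mm. The block (34 mm wide, 91 mm high) spans y = 75 to 105 mm; the bore is 13 mm wide and runs along y. Axes as the magazine's.
- notch (a point): Where the shank's middle lies when parked: in the open-topped U notch of the second aluminium block, magazine frame (85, 100, 65) mm. Slot 14 mm wide, along the magazine's y from 75 to 125 mm, floor 5 mm below this point, flared walls to 21 mm above it. The pin lies parallel to how it lay in the bore, tip to -y, knob outside the +y end, within 20 mm lengthwise. Axes as the magazine's.
- pin_knob (a point): Centre of the pin's red round knob, 22 mm diameter, 38 mm long. x = along the pin from knob to tip. Steel shank 10 mm diameter, from 19 to 91 mm along x. At the start it lies level in the bore (knob at magazine (0, 131, 77) mm), its tip 2 mm above the tray's rim, so the tray cannot rise. About 60 g; clear of the bore when drawn 65 mm along the magazine's +y.
- pin_shank (a point): Middle of the pin's shank, 55 mm from the knob's centre towards the tip.
- tray_centre (a point): Middle of the loose top tray, level with the top of its rim. White formed tray, rim 150 x 110 mm, 4 mm thick, 25 mm deep, about 85 g. Axes as the magazine's at the start (z = up out of the tray), origin 70 mm above the bench at the start.
- lift_tab (a point): Centre (half-way up) of the tray's upright lift tab, outside its near left corner: tray frame (-85, 62, 16) mm. A plate 10 mm thick, 24 mm wide, standing 32 mm above the rim; its broad upright faces run along the diagonal to the far corner (direction (0.806, -0.591) in the tray's frame), so grip it across (0.591, 0.806). The rim's corner begins 12 mm from this point.
- far_corner (a point): The tray's corner opposite to the lift tab, top of the rim: tray frame (75, -55, 0) mm.
- mat: Dark rubber inspection mat with yellow border lines, 110 x 110 x 3 mm, fixed to the bench, under the lamp to the right of the magazine. Origin: middle of its underside.
- timer: White bench timer, 62 x 62 x 22 mm, bystander. Origin: middle of its underside.
- cap_red: Red screw cap with nozzle, 38 x 38 x 34 mm, bystander. Origin: middle of its underside.
- cap_white: White screw cap with nozzle, 38 x 38 x 34 mm, bystander. Origin: middle of its underside.
- tube: White tube pack with blue and red ends lying along y, 53 x 253 x 45 mm, bystander beyond the mat. Origin: middle of its underside.

How it is judged:
On the way, in this order (a step that is already met when the one before it is completed fails the run):
1. the pin is drawn clear of the bore (y of pin_shank in the frame of bore above 0.036 m), for 0.05 s.
2. the pin lies in the side notch and is let go (x of pin_shank in the frame of notch between -0.006 and 0.006 m and y of pin_shank in the frame of notch between -0.022 and 0.022 m and z of pin_shank in the frame of notch between -0.006 and 0.006 m and angle between the x axis of pin_knob and the y axis of magazine, either way round below 0.2 rad and contact force between pin and the fingers below 0.05 N and linear speed of pin below 0.05 m/s), for 0.2 s.
3. the tab's corner of the top tray is raised 20 mm or more while the opposite corner is still down (within 8 mm) (z of lift_tab in the frame of magazine above 0.106 m and z of far_corner in the frame of magazine below 0.078 m), for 0.05 s.
At the end, for the whole second after the job is handed in: Pin untouched in the notch (shank middle within 6 mm across and in height, 22 mm lengthwise, of the notch point). Tray held by its tab, at rest, clear of the magazine, 90 to 250 mm above the bench, its middle within 45 mm of the mat's in plan, tilt under 0.42 rad (x of pin_shank in the frame of notch between -0.006 and 0.006 m and y of pin_shank in the frame of notch between -0.022 and 0.022 m and z of pin_shank in the frame of notch between -0.006 and 0.006 m and angle between the x axis of pin_knob and the y axis of magazine, either way round below 0.2 rad and contact force between pin and the arm below 0.05 N and contact force between pin and the fingers below 0.05 N and horizontal distance between tray_centre and mat below 0.045 m and height (world z) of tray_centre between 0.09 and 0.25 m and angle between tray_centre's own z axis and vertical below 0.42 rad and contact force between tray and the fingers above 0.5 N and distance between lift_tab and the grasp point below 0.035 m and contact force between tray and magazine below 0.05 N and linear speed of tray below 0.04 m/s); the arm keeps its last pose, push and grip.
It fails at once if the timer is pushed more than 20 mm (distance of timer from where it was at the start of the episode above 0.02 m).
It fails at once if the red cap is pushed more than 20 mm (distance of cap_red from where it was at the start of the episode above 0.02 m).
It fails at once if the white cap is pushed more than 20 mm (distance of cap_white from where it was at the start of the episode above 0.02 m).
It fails at once if the tube pack is pushed more than 20 mm (distance of tube from where it was at the start of the episode above 0.02 m).
It also fails if it takes over 64 s, if anything falls off the work surface, if the arm or the gripper's body presses on something with over 40 N, if the wrist force passes 120 N, or if a joint passes its speed limit or range.

## Robot

A 6-joint arm with a two-finger parallel gripper is mounted at the origin on a cart in front of the work surface, level with it; the furniture and walls round the work are solid. World frame = base frame: x ahead of the robot, y to its left, z up, the work surface at z = 0. Lengths are in m, angles in rad, forces in N, time in s.
With the tool pointing down it reaches from about 0.375 to 0.9 m from the base axis. Payload 3.1 kg.
Tool frame: the origin (TCP) lies midway between the tips of the shut fingers; the grasp point (between the pads) lies 19 mm behind it; z points along the fingers, x is the direction in which the jaws open and shut, and the axes are right-handed (so a half turn about z gives the same grasp; the last joint's range is limited). The gripper opens to 87 mm and grips with 3 to 60 N. Pads are 19 mm wide; open, the fingers measure 117 mm over their backs; the gripper's body (75 mm by 190 mm) begins 51 mm behind the grasp point.
Start: joints at [-1.498, 0.527, 1.433, -0, 1.181, -0.178], TCP at [0.156, -0.605, 0.223] pointing down, gripper open.
Joint ranges: [-3.08, 3.08], [-0.75, 2.2], [0.22, 2.44], [-1.43, 4.57], [0, 2.65], [-2.85, 2.85]. Speed limits (rad/s): [2.79, 2.79, 3.14, 3.14, 3.14, 3.14].

## Interface

Orientations are given as a unit quaternion [x, y, z, w].
In Python, from rig import * gives the robot as it stands.
- The arm moves only by the tool drive_tool, never from a script. Its argument "plan" is a list of rows, each an object with "offset": the shift along the tool's x, y, z in cm, a list of three; "delta_rot": the turn, a rotation vector about the tool's x, y, z in degrees, a list of three; "jaw": the finger opening in cm, from 0 to 8.7. In form: [{"offset": [dx, dy, dz], "delta_rot": [wx, wy, wz], "jaw": jaw}, ...]. A call has exactly 8 rows; each row is the pose to reach, as a shift and turn from the pose commanded when the call began, along the tool's axes at that moment; what a row does not reach only later rows make up. A row lasts 1/12 s, in which the tool goes at most 41.7 mm and 7.16 degrees, less where a joint would pass 70% of its speed; a pose out of reach is approached as far as the arm can. A call with a gripper value outside its range is refused whole. The fingers move at their own pace and stop on an object; "squeeze" is the grip in N (left out, the last holds). Time passes only in rows, so rows that repeat a pose let the fingers close, or fill a call up. It gives the time, the measured TCP pose, the force and the opening at its end, in the units of the state.
- get_obs(): the state, without advancing time (a new reading comes with each control period).
- camera(name): name is "scene" or "side" or "wrist"; returns the picture (420x560x3 uint8, red, green, blue); there is no depth.
- calibration(name): a dict with "K" (3x3 intrinsics, pixels), "distortion" ([k1, k2, p1, p2, k3] as OpenCV has them; the pictures are not rectified), "pose" (4x4, takes a point from camera to world coordinates); the wrist camera has in their place "tool_from_camera" (4x4, takes a point from camera to tool coordinates, whose origin is the TCP and whose axes are the tool frame's). Camera axes: x right, y down, z forward; pixel columns grow to the right and rows downward; lengths in m; the calibration is good to about 2 mm. A picture is of the moment at which its call begins: read the wrist's pose just before it. calibration takes no time and is no camera call.
- hand_in(): hands the job in, once; it reports no verdict.
The state is a dict: "time": time; "q": joint angles; "joint_velocities": joint speeds; "joint_torque": joint torques, N m; "position": TCP position; "tool_rot": TCP orientation; "ft_force": force on the tool from outside, world axes, zero at the start; "moment": the same for the moment, N m; "grip_width": finger opening in m.
Only numpy, scipy, OpenCV 4.12 (cv2) and the standard library are available. Lean on these libraries where they do the work, as an engineer would, in place of code of your own. Each camera call takes 0.05 s, during which the arm holds its last target.

## Working session

There is one attempt and no reset: what is moved stays moved. The work goes in short steps, Python scripts to look and compute and a tool call to move; the robot and the scene stay as the last step left them, time stands still between calls to the robot, and variables do not carry over. Pictures are saved under pics/ and viewed, and the job is handed in when it is done.

Besides the shell and the picture viewer there is one more tool, called after "Call:" as name([rows], argument=value, ...), one row to a line, values as JSON. drive_tool: Moves the arm, as the interface text tells. Its arguments: {"type":"object","properties":{"plan":{"type":"array","items":{"type":"object","properties":{"offset":{"type":"array","items":{"type":"number"}},"delta_rot":{"type":"array","items":{"type":"number"}},"jaw":{"type":"number"}}}},"squeeze":{"type":"number"}},"required":["plan"]}

```bash
ls; mkdir -p pics; python3 - <<'E'
from rig import *
import cv2
for n in ["scene","side","wrist"]:
    im=camera(n); cv2.imwrite(f"pics/{n}0.png",im[:,:,::-1]); c=calibration(n); print(n,{k:(v.round(4).tolist() if hasattr(v,'round') else v) for k,v in c.items()})
o=get_obs(); print(o)
E
```

```text
pics
scene {'K': [[425.02, 0.0, 286.6135], [0.0, 425.02, 205.2152], [0.0, 0.0, 1.0]], 'distortion': [0.0226, 0.0, 0.0, 0.0, 0.0], 'pose': [[0.8887, -0.3515, 0.2945, 0.1728], [-0.4585, -0.6727, 0.5808, -0.7509], [-0.0061, -0.6511, -0.759, 1.0405], [0.0, 0.0, 0.0, 1.0]]}
side {'K': [[441.3352, 0.0, 282.8125], [0.0, 441.3352, 204.1545], [0.0, 0.0, 1.0]], 'distortion': [0.0075, 0.0, 0.0, 0.0, 0.0], 'pose': [[0.9529, -0.142, 0.2681, 0.2994], [-0.3026, -0.5089, 0.8059, -0.8346], [0.022, -0.8491, -0.5278, 0.6234], [0.0, 0.0, 0.0, 1.0]]}
wrist {'K': [[357.7797, 0.0, 283.4849], [0.0, 357.7797, 209.4113], [0.0, 0.0, 1.0]], 'distortion': [-0.069, 0.0, 0.0, 0.0, 0.0], 'tool_from_camera': [[1.0, 0.0005, -0.0007, 0.0008], [-0.0003, 0.9627, 0.2707, -0.0747], [0.0008, -0.2707, 0.9627, -0.1613], [0.0, 0.0, 0.0, 1.0]]}
{'time': 0.15, 'q': array([-1.49749022e+00,  5.28275686e-01,  1.43358698e+00, -4.51452982e-05,
        1.18138679e+00, -1.78510278e-01]), 'joint_velocities': array([ 0.00071226, -0.00316563, -0.0031047 , -0.00090358, -0.0001788 ,
       -0.00226484]), 'joint_torque': array([ 5.64810289e-04, -4.40429378e+01, -1.76841062e+01,  6.33679214e-02,
        5.53089275e-02, -1.01312564e-04]), 'position': array([ 0.15569603, -0.60472901,  0.22178894]), 'tool_rot': array([ 7.90309825e-01, -6.12706858e-01, -5.69677301e-04, -6.01792501e-04]), 'ft_force': array([ 0.49428039, -0.50126621, -0.66101219]), 'moment': array([0.00467331, 0.04405872, 0.03204533]), 'grip_width': 0.08714459482880653}
```

View pics/scene0.png

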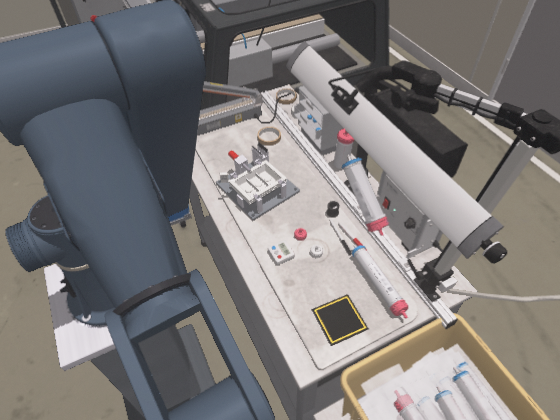

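View pics/side0.png

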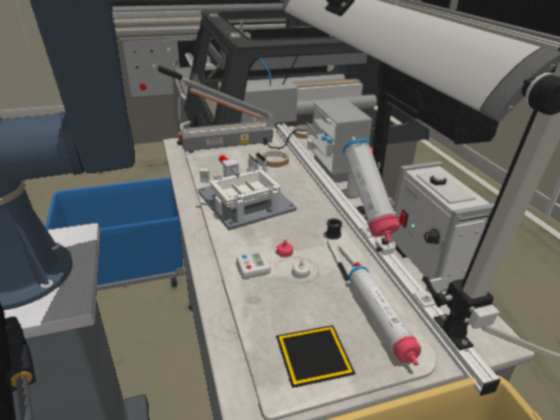

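View pics/wrist0.png

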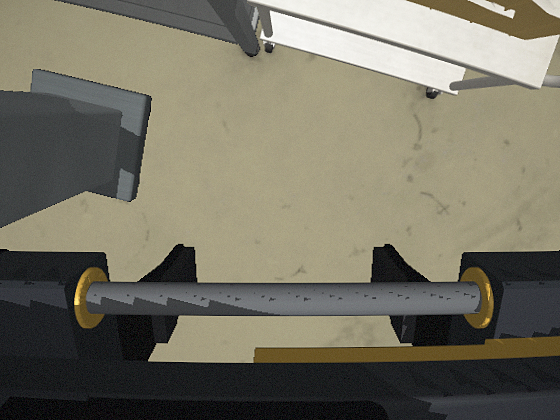

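The scene view shows the magazine near (258,185) and the mat near (341,319). In the side view they are near (247,190) and (315,355). I'll enlarge crops of both.

```bash
cat > h.py <<'E'
import numpy as np, cv2
from scipy.spatial.transform import Rotation as R
from scipy.optimize import least_squares
def proj(c,P,tcp=None):
    T=c['pose'] if 'pose' in c else tcp@c['tool_from_camera']
    Ti=np.linalg.inv(T); P=np.atleast_2d(P)
    r=cv2.Rodrigues(Ti[:3,:3])[0]
    return cv2.projectPoints(P.astype(float),r,Ti[:3,3],c['K'],np.array(c['distortion'],float))[0][:,0]
def ray(c,uv,tcp=None):
    T=c['pose'] if 'pose' in c else tcp@c['tool_from_camera']
    n=cv2.undistortPoints(np.array(uv,float).reshape(-1,1,2),c['K'],np.array(c['distortion'],float))[:,0]
    d=np.c_[n,np.ones(len(n))]@T[:3,:3].T
    return T[:3,3],d
def onplane(c,uv,z,tcp=None):
    o,d=ray(c,uv,tcp); return o+d*((z-o[2])/d[:,2:])
def Tobs(o):
    T=np.eye(4);T[:3,:3]=R.from_quat(o['tool_rot']).as_matrix();T[:3,3]=o['position'];return T
def crop(im,x0,y0,x1,y1,k,fn):
    c=cv2.resize(im[y0:y1,x0:x1],None,fx=k,fy=k,interpolation=cv2.INTER_CUBIC)
    if c.ndim==3:c=c[:,:,::-1]
    cv2.imwrite(fn,c)
E
python3 - <<'E'
from h import *
a=cv2.imread('pics/scene0.png')[:,:,::-1];b=cv2.imread('pics/side0.png')[:,:,::-1]
crop(a,205,130,305,220,8,'pics/sc1.png');crop(b,190,140,305,225,7-0,'pics/sd1.png')
crop(b,265,315,365,390,8,'pics/sd2.png')
E
```

```text
(no output)
```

View pics/sc1.png

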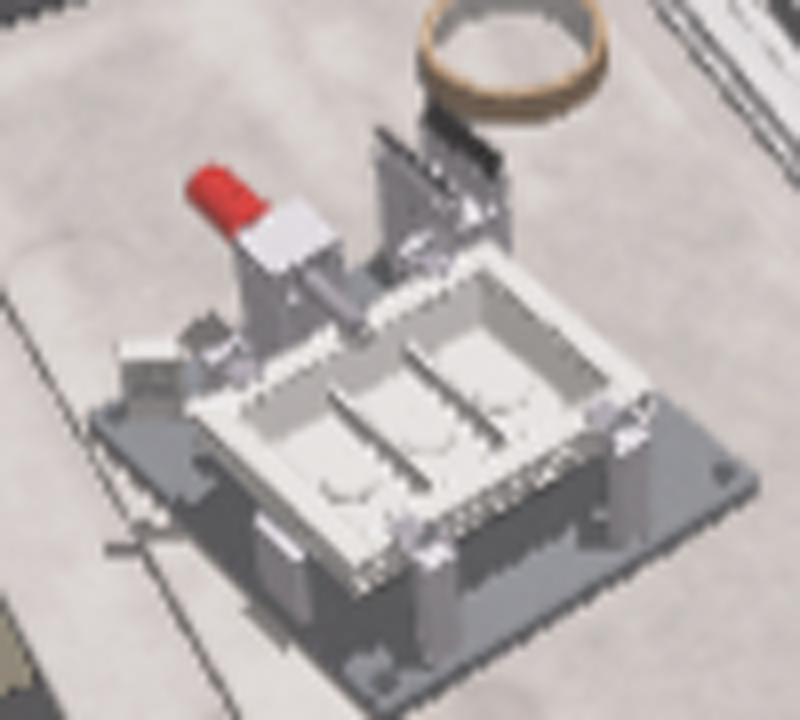

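View pics/sd1.png

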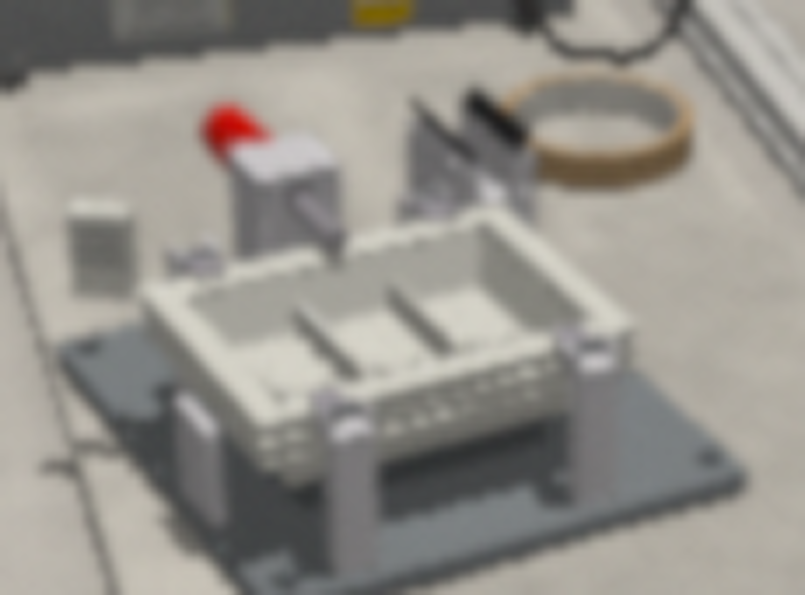

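View pics/sd2.png

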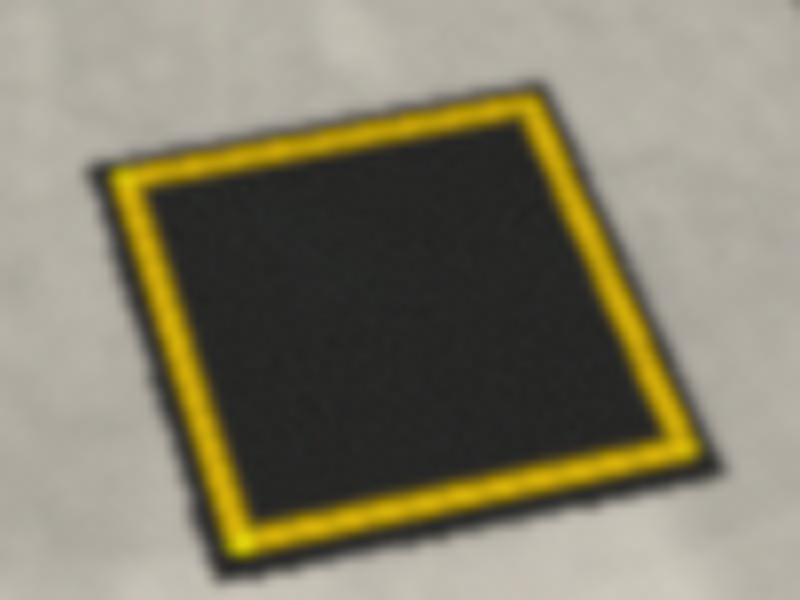

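```bash
cat > fit.py <<'E'
from rig import *
from h import *
S=calibration('scene');D=calibration('side')
P=np.array([[-75,-55,70],[75,-55,70],[75,55,70],[-75,55,70],[-17,105,91],[17,105,91],[17,75,91],[-17,75,91]])/1e3
a=np.array([[358,572],[655,392],[485,245],[187,403],[235,228],[300,198],[345,240],[285,272]]);a=(a+.5)/8-.5+[205,130]
b=np.array([[268,422],[632,325],[490,212],[145,293],[232,148],[310,133],[342,172],[243,182]]);b=(b+.5)/7-.5+[190,140]
def W(p,P):return P@R.from_euler('z',p[2]).as_matrix().T+[p[0],p[1],p[3] if len(p)>3 else 0]
for obs in [[(S,a)],[(D,b)],[(S,a),(D,b)]]:
    f=lambda p:np.concatenate([(proj(c,W(p,P))-m).ravel() for c,m in obs])
    r=least_squares(f,[0.4,0,0],loss='soft_l1');print(r.x.round(4),np.degrees(r.x[2]));
print(r.fun.reshape(-1,2).round(1).tolist())
mb=np.array([[95,170],[543,83],[722,468],[220,577]]);mb=(mb+.5)/8-.5+[265,315]
m=onplane(D,mb,.003);print(m.round(4),m.mean(0),[np.linalg.norm(m[i]-m[i-1]) for i in range(4)])
print('mat scene',proj(S,m).round(1).tolist())
for n,q in dict(knob=[0,131,77],bore=[0,105,77],notch=[85,100,65],tab=[-85,62,86],c=[0,0,70]).items():print(n,W(r.x,np.array([q])/1e3).round(4))
E
python3 fit.py
```

```text
[0.5175 0.1313 0.2018] 11.5636155000702
[0.5179 0.1319 0.2254] 12.915691492776512
[0.5177 0.1315 0.2141] 12.268229604599954
[[-0.5, -0.6], [0.4, -0.8], [0.5, -0.7], [0.3, 0.5], [-0.4, 1.1], [0.0, 0.3], [-0.2, -0.1], [-1.3, 0.5], [-1.1, 0.8], [1.4, 0.2], [1.6, -1.3], [-0.8, -0.5], [-0.5, 0.6], [-0.1, 0.1], [0.0, -1.0], [2.4, 0.2]]
[[ 0.4678 -0.3115  0.003 ]
 [ 0.5749 -0.3163  0.003 ]
 [ 0.5692 -0.4237  0.003 ]
 [ 0.4615 -0.4181  0.003 ]] [ 0.51834528 -0.36740764  0.003     ] [np.float64(0.10674223669557205), np.float64(0.10719378703238114), np.float64(0.1074599231596966), np.float64(0.1078466492930877)]
mat scene [[311.9, 309.3], [347.0, 294.1], [367.8, 328.3], [330.7, 345.2]]
knob [[0.4899 0.2596 0.077 ]]
bore [[0.4954 0.2341 0.077 ]]
notch [[0.5795 0.2473 0.065 ]]
tab [[0.4215 0.1741 0.086 ]]
c [[0.5177 0.1315 0.07  ]]
```

```bash
cat >> h.py <<'E'
def tri(c1,u1,c2,u2):
    o1,d1=ray(c1,u1);o2,d2=ray(c2,u2);d1=d1[0];d2=d2[0]
    A=np.c_[d1,-d2];s=np.linalg.lstsq(A,o2-o1,rcond=None)[0]
    return ((o1+d1*s[0]+o2+d2*s[1])/2).round(3),np.linalg.norm(o1+d1*s[0]-o2-d2*s[1]).round(3)
def pose(xyz,yaw_deg,tilt=None):
    c,s=np.cos(np.radians(yaw_deg)),np.sin(np.radians(yaw_deg))
    T=np.eye(4);T[:3,:3]=np.array([[c,s,0],[s,-c,0],[0,0,-1.]]);T[:3,3]=xyz;return T
def rel(T0,T1):
    D=np.linalg.inv(T0)@T1
    return (D[:3,3]*100).round(2).tolist(), np.degrees(R.from_matrix(D[:3,:3]).as_rotvec()).round(1).tolist()
E
python3 - <<'E'
from rig import *
from h import *
S=calibration('scene');D=calibration('side')
print(tri(S,[486,241],D,[548,60]))
print(tri(S,[340,95],D,[336,2]))
T0=Tobs(get_obs())
for p,y in [((0.30,-0.50,.30),-40),((.48,-.28,.30),-30),((.51,.17,.27),12.3)]: print(rel(T0,pose(p,y)))
E
```

```text
(array([ 0.594, -0.564,  0.541]), np.float64(0.011))
(array([ 0.605, -0.148,  0.529]), np.float64(0.003))
([-6.56, -16.59, -7.81], [-0.0, 0.1, -35.6])
([-23.38, -39.5, -7.77], [-0.1, 0.1, -45.6])
([-66.21, -53.62, -4.7], [-0.1, 0.1, -87.9])
```

```bash
python3 - <<'E'
from rig import *
from h import *
T0=Tobs(get_obs())
for p,y in [((0.33,-0.40,.25),-47),((.41,-.15,.25),-20),((.42,0,.26),-5),((.50,.17,.27),12.3)]: print(rel(T0,pose(p,y)))
E
```

```text
([-15.49, -21.98, -2.79], [-0.0, 0.1, -28.6])
([-37.71, -35.96, -2.75], [-0.1, 0.1, -55.6])
([-51.99, -40.67, -3.73], [-0.1, 0.1, -70.6])
([-66.46, -52.65, -4.7], [-0.1, 0.1, -87.9])
```

Call:
drive_tool([
  {"offset": [-4,-3,-1.5],"delta_rot": [0,0,-5],"jaw": 8.7},
  {"offset": [-7,-5,-2.8],"delta_rot": [0,0,-10],"jaw": 8.7},
  {"offset": [-9,-8.5,-2.8],"delta_rot": [0,0,-16],"jaw": 8.7},
  {"offset": [-11,-12,-2.8],"delta_rot": [0,0,-22],"jaw": 8.7},
  {"offset": [-13,-15.5,-2.8],"delta_rot": [0,0,-28],"jaw": 8.7},
  {"offset": [-15.5,-18.5,-2.8],"delta_rot": [0,0,-34],"jaw": 8.7},
  {"offset": [-18,-21.5,-2.8],"delta_rot": [0,0,-40],"jaw": 8.7},
  {"offset": [-21,-24.5,-2.8],"delta_rot": [0,0,-46],"jaw": 8.7},
])

```text
time: 0.82
position: [0.3415, -0.3404, 0.2505]
tool_rot: [0.967, -0.253, 0.0, 0.0]
ft_force: [-0.3, -0.4, -0.5]
grip_width: 0.087
```

```bash
python3 - <<'E'
from rig import *
from h import *
o=get_obs();print(o['position'],o['q'])
T0=Tobs(o)
for p,y in [((0.35,-0.26,.25),-37),((.40,-.15,.25),-20),((.42,0,.26),-5),((.50,.17,.27),12.3)]: print(rel(T0,pose(p,y)))
E
```

```text
[ 0.34145362 -0.34041244  0.25053449] [-1.01624865e+00  2.97720668e-01  1.74715880e+00  1.31660484e-04
  1.09573971e+00 -5.04902582e-01]
([-3.19, -7.43, 0.05], [0.0, -0.1, 7.7])
([-4.21, -19.47, 0.04], [0.0, -0.1, -9.3])
([-9.81, -33.53, -0.97], [0.0, -0.0, -24.3])
([-11.15, -52.27, -1.98], [0.0, -0.0, -41.6])
```

Call:
drive_tool([
  {"offset": [-1.5,-4,0],"delta_rot": [0,0,-2],"jaw": 8.7},
  {"offset": [-2.5,-8,0],"delta_rot": [0,0,-4],"jaw": 8.7},
  {"offset": [-3.5,-12,0],"delta_rot": [0,0,-7],"jaw": 8.7},
  {"offset": [-4.2,-16,0],"delta_rot": [0,0,-10],"jaw": 8.7},
  {"offset": [-5.5,-20,0],"delta_rot": [0,0,-14],"jaw": 8.7},
  {"offset": [-7,-23.5,0],"delta_rot": [0,0,-18],"jaw": 8.7},
  {"offset": [-8,-27,-0.5],"delta_rot": [0,0,-22],"jaw": 8.7},
  {"offset": [-9,-31,-1],"delta_rot": [0,0,-25],"jaw": 8.7},
])

```text
time: 1.48
position: [0.4142, -0.0257, 0.2604]
tool_rot: [0.999, -0.039, -0.001, 0.0]
ft_force: [0.2, -0.8, 0.6]
grip_width: 0.087
```

```bash
python3 - <<'E'
from rig import *
from h import *
o=get_obs();print(o['position'],o['q'])
T0=Tobs(o)
for p,y in [((.50,.17,.27),12.3)]: print(rel(T0,pose(p,y)))
E
```

```text
[ 0.41422134 -0.02569072  0.2604419 ] [-3.32392039e-01  1.87110504e-01  1.87716869e+00 -4.53234741e-04
  1.07850935e+00 -2.54984108e-01]
([7.04, -20.17, -0.97], [-0.0, 0.1, -16.7])
```

Call:
drive_tool([
  {"offset": [1.2,-3.4,-0.2],"delta_rot": [0,0,-3],"jaw": 8.7},
  {"offset": [2.4,-6.8,-0.4],"delta_rot": [0,0,-6],"jaw": 8.7},
  {"offset": [3.6,-10.2,-0.5],"delta_rot": [0,0,-9],"jaw": 8.7},
  {"offset": [4.8,-13.6,-0.7],"delta_rot": [0,0,-12],"jaw": 8.7},
  {"offset": [6,-17,-0.9],"delta_rot": [0,0,-15],"jaw": 8.7},
  {"offset": [7,-20,-1],"delta_rot": [0,0,-16.7],"jaw": 8.7},
  {"offset": [7,-20.2,-1],"delta_rot": [0,0,-16.7],"jaw": 8.7},
  {"offset": [7,-20.2,-1],"delta_rot": [0,0,-16.7],"jaw": 8.7},
])

```text
time: 2.15
position: [0.5009, 0.1698, 0.2701]
tool_rot: [0.994, 0.107, -0.0, 0.0]
ft_force: [0.4, -0.9, 0.4]
grip_width: 0.087
```

```bash
python3 - <<'E'
from rig import *
from h import *
o=get_obs();print(o['position'],o['q'],o['joint_velocities'].round(3))
np.save('T1.npy',Tobs(o))
im=camera('wrist');cv2.imwrite('pics/w1.png',cv2.resize(im,None,fx=1.42,fy=1.42,interpolation=cv2.INTER_CUBIC)[:,:,::-1]);np.save('w1.npy',im)
E
```

```text
[0.5008985  0.16977108 0.27010924] [ 1.15429781e-01  3.41599490e-01  1.61357232e+00 -1.72918778e-04
  1.18704929e+00 -9.92424480e-02] [-0.045 -0.018  0.044 -0.018  0.007 -0.007]
```

View pics/w1.png

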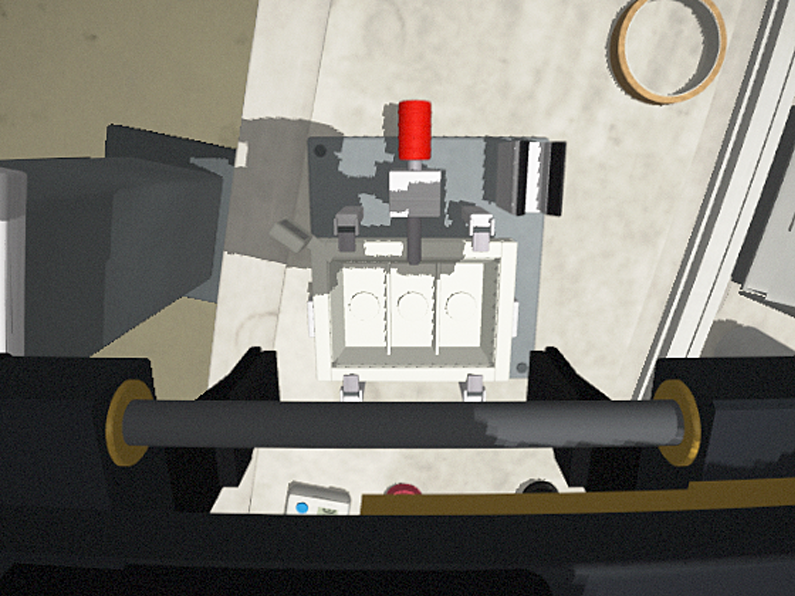

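```bash
python3 - <<'E'
from h import *
im=np.load('w1.npy')
crop(im,190,60,410,210,3.6,'pics/w1b.png');crop(im,190,150,410,290,3.6,'pics/w1c.png')
E
```

```text
(no output)
```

View pics/w1b.png

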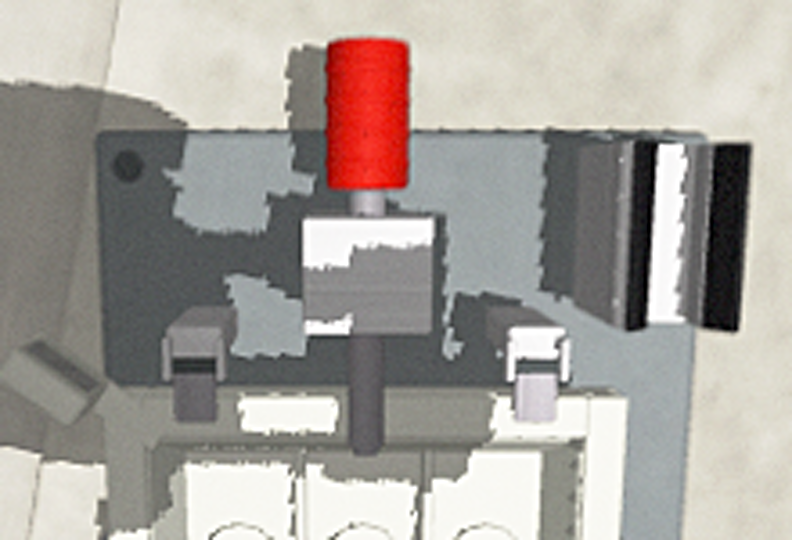

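View pics/w1c.png

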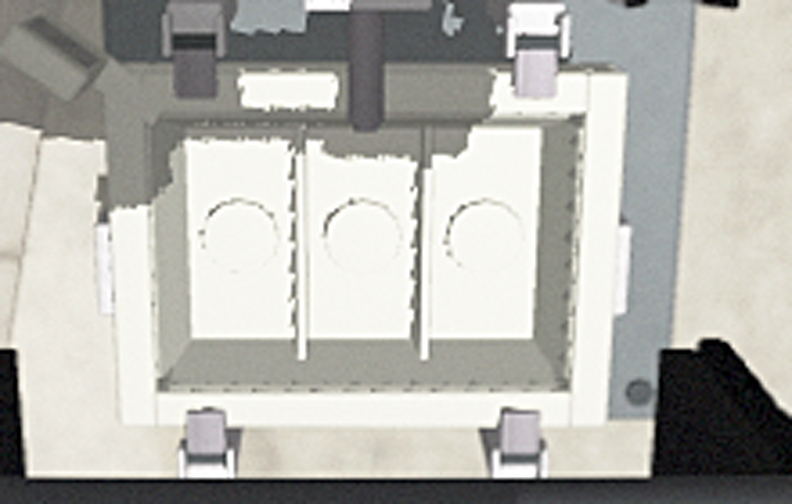

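```bash
cat > fit2.py <<'E'
from rig import *
from h import *
import runpy,io,contextlib
with contextlib.redirect_stdout(io.StringIO()): g=runpy.run_path('fit.py')
S,D,P,a,b,W=[g[k] for k in ['S','D','P','a','b','W']]
w=calibration('wrist');T=np.load('T1.npy')
c1=(np.array([[122,427],[607,427],[628,68],[107,62]])+.5)/3.6-.5+[190,150]
c2=(np.array([[303,215],[436,215],[431,335],[302,335]])+.5)/3.6-.5+[190,60]
m=np.r_[c1,c2]
f=lambda p:(proj(w,W(p,P),T)-m).ravel()
r=least_squares(f,[.517,.131,.21],loss='soft_l1');print(r.x,np.degrees(r.x[2]));print(r.fun.reshape(-1,2).round(1).tolist())
p=r.x;np.save('mag.npy',p)
k=(np.array([[368,40],[368,188],[366,452]])+.5)/3.6-.5+[190,60]
print('proj knob ends/tip',proj(w,W(p,np.array([[0,150,77],[0,112,77],[0,40,77]])/1e3),T).round(1).tolist(),k.round(1).tolist())
print('tab',proj(w,W(p,np.array([[-85,62,102]])/1e3),T)[0],'at crop', (np.array([52,380])/3.6+[190,60]))
for n,q in dict(knob=[0,131,77],bore=[0,105,77],notch=[85,100,65],tab=[-85,62,86],c=[0,0,70]).items():print(n,W(p,np.array([q])/1e3).round(4))
E
python3 fit2.py
```

```text
[0.51781041 0.13209904 0.21516206] 12.32787793717916
[[-0.7, -0.0], [0.4, -0.0], [0.7, 0.8], [-1.5, 2.4], [-0.1, 0.0], [-0.3, 0.0], [0.5, -0.9], [0.4, -0.9]]
proj knob ends/tip [[292.0, 70.0], [291.8, 111.5], [291.4, 185.0]] [[291.9, 70.8], [291.9, 111.9], [291.3, 185.2]]
tab [200.66720789 167.36039922] at crop [204.44444444 165.55555556]
knob [[0.4898 0.2601 0.077 ]]
bore [[0.4954 0.2347 0.077 ]]
notch [[0.5795 0.2479 0.065 ]]
tab [[0.4215 0.1745 0.086 ]]
c [[0.5178 0.1321 0.07  ]]
```

```bash
cat >> h.py <<'E'
def mp(x,y,z,yaw=0,dx=0):
    p=np.load('mag.npy');c,s=np.cos(p[2]),np.sin(p[2])
    return pose([p[0]+(c*x-s*y)/1e3,p[1]+(s*x+c*y)/1e3,z/1e3],np.degrees(p[2])+yaw)
def tomag(v):
    p=np.load('mag.npy');c,s=np.cos(p[2]),np.sin(p[2]);d=np.array(v[:2])-p[:2]
    return (np.array([c*d[0]+s*d[1],-s*d[0]+c*d[1],v[2]])*1e3).round(1)
def plan(*ps):
    from rig import get_obs
    o=get_obs();T=Tobs(o);print('t',o['time'],'mag',tomag(o['position']),'w',round(float(o['grip_width'])*1e3,1),'f',o['ft_force'].round(1),'m',o['moment'].round(2))
    for q in ps: print(rel(T,mp(*q)))
E
python3 -c "
from h import *
plan((0,135,160),(0,135,58))"
```

```text
t 2.2 mag [ -9.4  39.4 270. ] w 86.9 f [-0.1 -0.2 -0.5] m [-0.02 -0.14 -0.09]
([0.94, -9.57, 10.99], [0.0, 0.1, -0.1])
([0.95, -9.57, 21.19], [0.0, 0.1, -0.1])
```

Call:
drive_tool([
  {"offset": [0.3,-3,2],"delta_rot": [0,0,0],"jaw": 4.2},
  {"offset": [0.6,-6,4],"delta_rot": [0,0,0],"jaw": 4.2},
  {"offset": [0.9,-9,6.5],"delta_rot": [0,0,0],"jaw": 4.2},
  {"offset": [0.95,-9.6,10],"delta_rot": [0,0,0],"jaw": 4.2},
  {"offset": [0.95,-9.6,13],"delta_rot": [0,0,0],"jaw": 4.2},
  {"offset": [0.95,-9.6,14.5],"delta_rot": [0,0,0],"jaw": 4.2},
  {"offset": [0.95,-9.6,15],"delta_rot": [0,0,0],"jaw": 4.2},
  {"offset": [0.95,-9.6,15],"delta_rot": [0,0,0],"jaw": 4.2},
])

```text
time: 2.87
position: [0.4889, 0.2625, 0.1193]
tool_rot: [0.994, 0.105, -0.002, 0.001]
ft_force: [-0.1, -0.3, 0.6]
grip_width: 0.0449
```

```bash
python3 - <<'E'
from h import *
from rig import *
plan((0,135,58))
im=camera('wrist');crop(im,140,0,420,420,1.42,'pics/w2.png')
plan((0,135,58))
E
```

```text
t 2.8667 mag [ -0.4 133.6 119.3] w 44.9 f [-0.1 -0.3  0.6] m [-0.04 -0.16  0.05]
([0.06, -0.15, 6.13], [0.0, 0.2, -0.3])
t 2.9167 mag [  0.9 133.8 120.6] w 44.2 f [ 0.9 -0.4  0.7] m [ 0.01 -0.12  0.02]
([-0.08, -0.12, 6.26], [0.0, 0.0, -0.3])
```

View pics/w2.png

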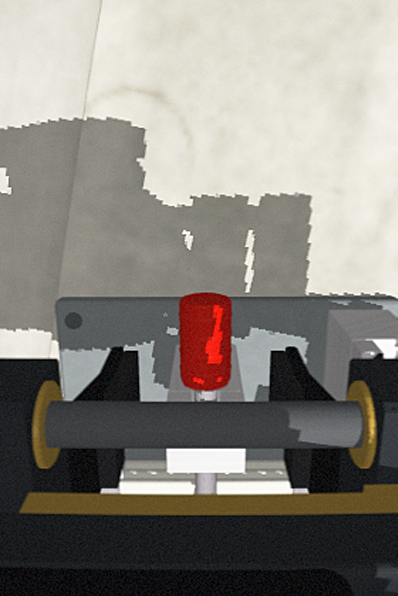

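The knob (205,340 in the crop) sits centred between the fingers, so I'll descend.

Call:
drive_tool([
  {"offset": [0,-0.1,2],"delta_rot": [0,0,0],"jaw": 4.2},
  {"offset": [0,-0.1,4],"delta_rot": [0,0,0],"jaw": 4.2},
  {"offset": [0,-0.1,5.5],"delta_rot": [0,0,0],"jaw": 4.2},
  {"offset": [0,-0.1,6.2],"delta_rot": [0,0,0],"jaw": 4.2},
  {"offset": [0,-0.1,6.2],"delta_rot": [0,0,0],"jaw": 4.2},
  {"offset": [0,-0.1,6.2],"delta_rot": [0,0,0],"jaw": 1.5},
  {"offset": [0,-0.1,6.2],"delta_rot": [0,0,0],"jaw": 1.0},
  {"offset": [0,-0.1,6.2],"delta_rot": [0,0,0],"jaw": 1.0},
], squeeze=15)

```text
time: 3.58
position: [0.4908, 0.2654, 0.0599]
tool_rot: [0.994, 0.106, 0.001, -0.0]
ft_force: [-0.6, 0.7, -0.0]
grip_width: 0.0294
```

Call:
drive_tool([
  {"offset": [0,0,0],"delta_rot": [0,0,0],"jaw": 1.0},
  {"offset": [0,0,0],"delta_rot": [0,0,0],"jaw": 1.0},
  {"offset": [0,0,0],"delta_rot": [0,0,0],"jaw": 1.0},
  {"offset": [0,0,0],"delta_rot": [0,0,0],"jaw": 1.0},
  {"offset": [0,0,0],"delta_rot": [0,0,0],"jaw": 1.0},
  {"offset": [0,0,0],"delta_rot": [0,0,0],"jaw": 1.0},
  {"offset": [0,0,0],"delta_rot": [0,0,0],"jaw": 1.0},
  {"offset": [0,0,0],"delta_rot": [0,0,0],"jaw": 1.0},
], squeeze=25)

```text
time: 4.25
position: [0.4904, 0.2654, 0.0588]
tool_rot: [0.994, 0.106, 0.001, -0.0]
ft_force: [1.0, 1.4, 3.7]
grip_width: 0.0211
```

```bash
python3 - <<'E'
from h import *
plan((0,135,58))
E
```

```text
t 4.25 mag [  1.6 136.1  58.8] w 21.1 f [1.  1.4 3.7] m [ 0.05 -0.29  0.01]
([-0.16, 0.11, 0.08], [-0.0, -0.1, -0.2])
```

Call:
drive_tool([
  {"offset": [0,-0.7,0],"delta_rot": [0,0,0],"jaw": 1.0},
  {"offset": [0,-1.7,0],"delta_rot": [0,0,0],"jaw": 1.0},
  {"offset": [0,-2.8,0],"delta_rot": [0,0,0],"jaw": 1.0},
  {"offset": [0,-4,0],"delta_rot": [0,0,0],"jaw": 1.0},
  {"offset": [0,-5.2,0],"delta_rot": [0,0,0],"jaw": 1.0},
  {"offset": [0,-6.4,0],"delta_rot": [0,0,0],"jaw": 1.0},
  {"offset": [0,-7.4,0],"delta_rot": [0,0,0],"jaw": 1.0},
  {"offset": [0,-8,0],"delta_rot": [0,0,0],"jaw": 1.0},
])

```text
time: 4.92
position: [0.472, 0.3453, 0.0582]
tool_rot: [0.994, 0.106, -0.0, -0.0]
ft_force: [0.2, -0.4, -0.5]
grip_width: 0.0217
```

```bash
python3 - <<'E'
from h import *
from rig import *
plan((0,215,58))
im=camera('wrist');crop(im,140,0,420,420,1.42,'pics/w3.png')
plan((0,215,90),(85,215,90),(85,159,90),(85,159,46))
E
```

```text
t 4.9167 mag [  0.8 218.   58.2] w 21.7 f [ 0.2 -0.4 -0.5] m [ 0.04 -0.13 -0.  ]
([-0.08, 0.3, 0.02], [-0.0, 0.0, -0.1])
t 4.9667 mag [  0.9 218.5  58.3] w 21.5 f [ 0.2  0.  -0.3] m [ 0.02 -0.14  0.02]
([-0.09, 0.35, -3.17], [-0.0, 0.0, -0.1])
([8.41, 0.33, -3.17], [-0.0, 0.0, -0.1])
([8.42, 5.93, -3.18], [-0.0, 0.0, -0.1])
([8.42, 5.94, 1.22], [-0.0, 0.0, -0.1])
```

View pics/w3.png

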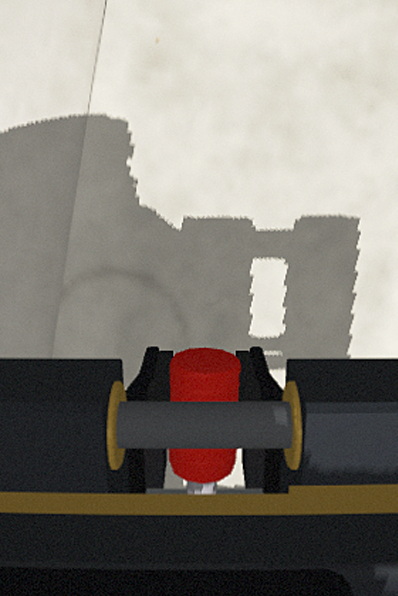

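Call:
drive_tool([
  {"offset": [0,0,-1.5],"delta_rot": [0,0,0],"jaw": 1.0},
  {"offset": [0.8,0,-3],"delta_rot": [0,0,0],"jaw": 1.0},
  {"offset": [2.5,0,-3.5],"delta_rot": [0,0,0],"jaw": 1.0},
  {"offset": [4.5,0.1,-3.5],"delta_rot": [0,0,0],"jaw": 1.0},
  {"offset": [6.5,0.2,-3.5],"delta_rot": [0,0,0],"jaw": 1.0},
  {"offset": [8,0.3,-3.5],"delta_rot": [0,0,0],"jaw": 1.0},
  {"offset": [8.4,0.3,-3.5],"delta_rot": [0,0,0],"jaw": 1.0},
  {"offset": [8.4,0.3,-3.5],"delta_rot": [0,0,0],"jaw": 1.0},
])

```text
time: 5.63
position: [0.5565, 0.3579, 0.0932]
tool_rot: [0.994, 0.105, 0.0, -0.0]
ft_force: [-1.0, -0.1, -0.6]
grip_width: 0.0213
```

Call:
drive_tool([
  {"offset": [0,0.5,0],"delta_rot": [0,0,0],"jaw": 1.0},
  {"offset": [0,1.5,0],"delta_rot": [0,0,0],"jaw": 1.0},
  {"offset": [0,2.5,0],"delta_rot": [0,0,0],"jaw": 1.0},
  {"offset": [0,3.5,0],"delta_rot": [0,0,0],"jaw": 1.0},
  {"offset": [0,4.5,0],"delta_rot": [0,0,0],"jaw": 1.0},
  {"offset": [0,5.3,0],"delta_rot": [0,0,0],"jaw": 1.0},
  {"offset": [0,5.4,0],"delta_rot": [0,0,0],"jaw": 1.0},
  {"offset": [0,5.4,0],"delta_rot": [0,0,0],"jaw": 1.0},
])

```text
time: 6.3
position: [0.5674, 0.3044, 0.0937]
tool_rot: [0.994, 0.105, 0.0, -0.0]
ft_force: [1.0, 0.1, -0.0]
grip_width: 0.0213
```

```bash
python3 - <<'E'
from h import *
from rig import *
o=get_obs();T=Tobs(o)
im=camera('wrist');crop(im,140,0,420,420,1.42,'pics/w4.png')
b=camera('side');crop(b,190,120,300,210,7,'pics/sd4.png')
a=camera('scene');crop(a,205,110,305,200,7,'pics/sc4.png')
plan((85,162,46))
w=calibration('wrist')
for n,z in (('top',86),):
  P=np.array([mp(x,y,z)[:3,3] for x in (78,92) for y in (75,125)]);print(proj(w,P,T).round(0).tolist())
E
```

```text
t 6.45 mag [ 85.2 158.9  93.6] w 21.5 f [-0.6 -0.1  0.1] m [ 0.02 -0.14 -0.01]
([-0.02, -0.3, 4.76], [-0.0, -0.0, -0.2])
[[270.0, 389.0], [269.0, 314.0], [294.0, 389.0], [295.0, 314.0]]
```

View pics/w4.png

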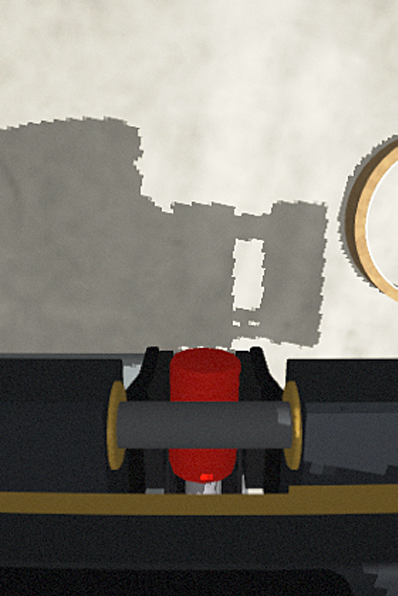

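View pics/sd4.png

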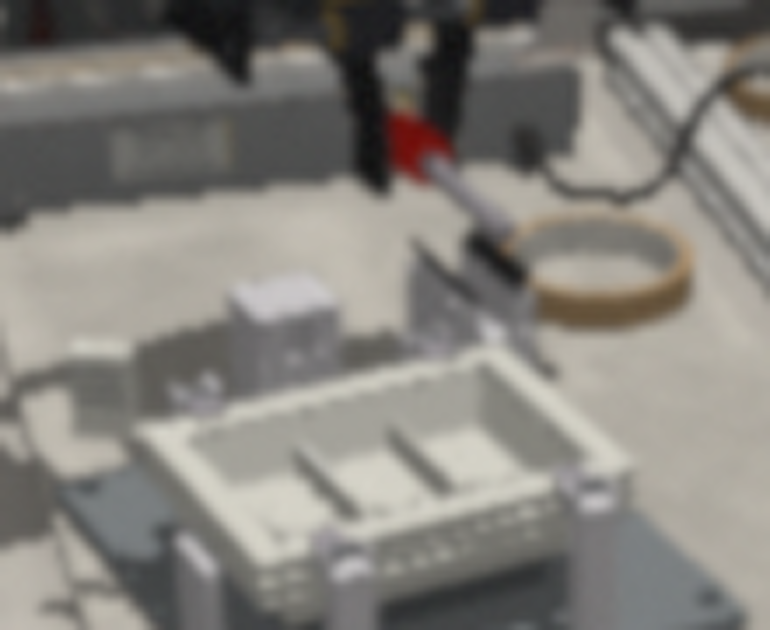

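View pics/sc4.png

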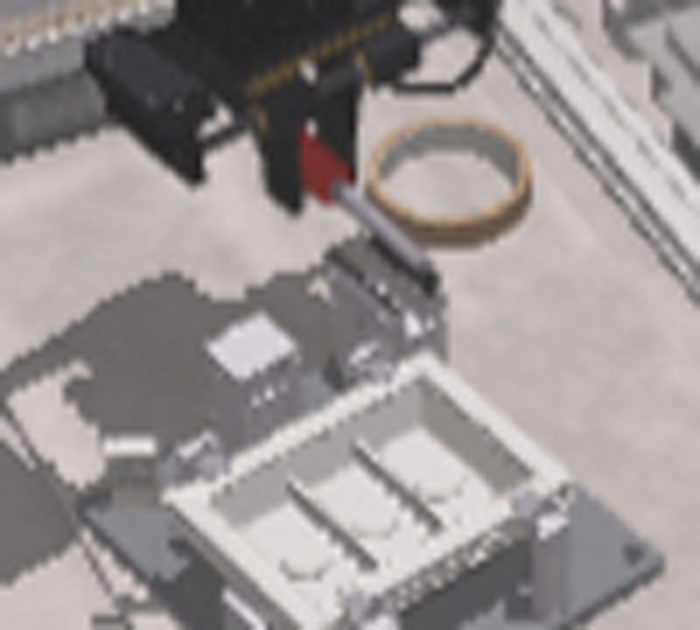

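```bash
python3 - <<'E'
from h import *
from rig import *
S=calibration('scene');D=calibration('side')
p,e=tri(S,np.array([430,272])/7+[205,110],D,np.array([512,240])/7+[190,120]);print(tomag(p),e)
p,e=tri(S,np.array([347,188])/7+[205,110],D,np.array([435,160])/7+[190,120]);print(tomag(p),e)
E
```

```text
[ 83.6  58.4 109. ] 0.0
[ 83.6 123.9 117. ] 0.002
```

Call:
drive_tool([
  {"offset": [0,-0.2,0.8],"delta_rot": [0,0,0],"jaw": 1.0},
  {"offset": [0,-0.2,1.6],"delta_rot": [0,0,0],"jaw": 1.0},
  {"offset": [0,-0.2,2.4],"delta_rot": [0,0,0],"jaw": 1.0},
  {"offset": [0,-0.2,3.2],"delta_rot": [0,0,0],"jaw": 1.0},
  {"offset": [0,-0.2,3.8],"delta_rot": [0,0,0],"jaw": 1.0},
  {"offset": [0,-0.2,4.3],"delta_rot": [0,0,0],"jaw": 1.0},
  {"offset": [0,-0.2,4.6],"delta_rot": [0,0,0],"jaw": 1.0},
  {"offset": [0,-0.2,4.6],"delta_rot": [0,0,0],"jaw": 1.0},
])

```text
time: 7.12
position: [0.5664, 0.3072, 0.047]
tool_rot: [0.994, 0.106, -0.001, 0.0]
ft_force: [0.3, 0.4, 1.5]
grip_width: 0.0215
```

```bash
python3 - <<'E'
from h import *
from rig import *
a=camera('scene');crop(a,205,110,305,200,7,'pics/sc5.png')
b=camera('side');crop(b,190,120,300,210,7,'pics/sd5.png')
plan((85,162,46))
E
```

```text
t 7.2167 mag [ 85.  160.6  47.6] w 21.4 f [ 0.1 -0.5 -0.5] m [-0.01 -0.14 -0.03]
([-0.0, -0.14, 0.16], [0.0, 0.0, -0.2])
```

View pics/sc5.png

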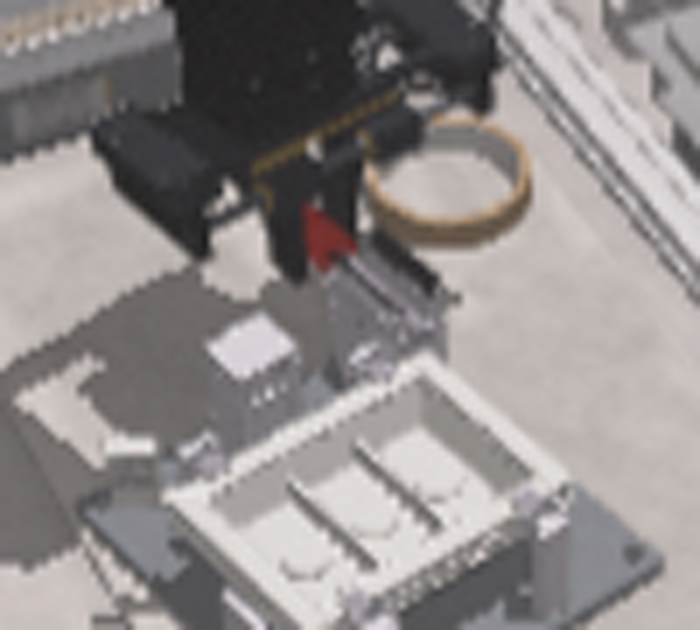

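View pics/sd5.png

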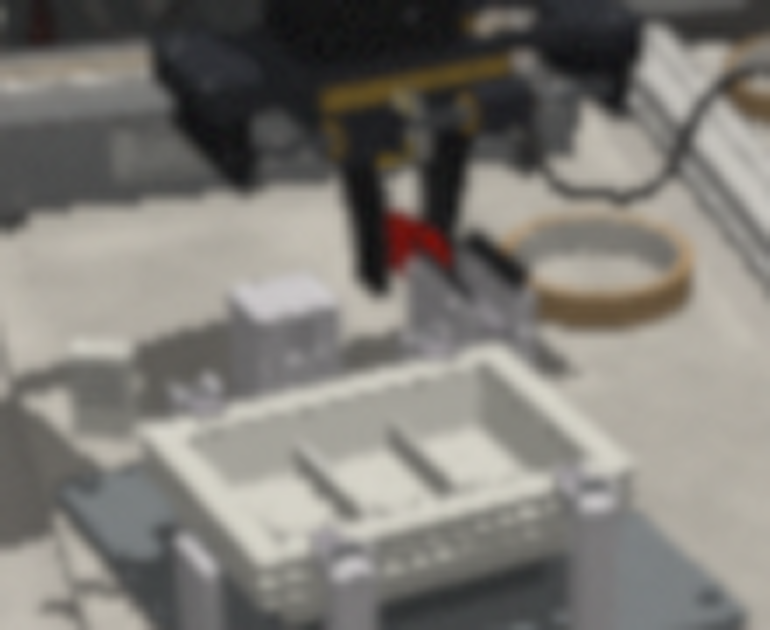

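Call:
drive_tool([
  {"offset": [0,0.3,0],"delta_rot": [0,0,0],"jaw": 1.0},
  {"offset": [0,0.6,0],"delta_rot": [0,0,0],"jaw": 1.0},
  {"offset": [0,0.6,0.1],"delta_rot": [0,0,0],"jaw": 1.0},
  {"offset": [0,0.6,0.15],"delta_rot": [0,0,0],"jaw": 1.0},
  {"offset": [0,0.6,0.2],"delta_rot": [0,0,0],"jaw": 1.0},
  {"offset": [0,0.6,0.2],"delta_rot": [0,0,0],"jaw": 2.2},
  {"offset": [0,0.6,0.2],"delta_rot": [0,0,0],"jaw": 2.6},
  {"offset": [0,0.6,0.2],"delta_rot": [0,0,0],"jaw": 3.2},
])

```text
time: 7.88
position: [0.5679, 0.3016, 0.0453]
tool_rot: [0.994, 0.106, 0.0, -0.0]
ft_force: [-0.3, 0.1, -0.4]
grip_width: 0.0272
```

Call:
drive_tool([
  {"offset": [0,0,0],"delta_rot": [0,0,0],"jaw": 4},
  {"offset": [0,0,0],"delta_rot": [0,0,0],"jaw": 4.2},
  {"offset": [0,0,0],"delta_rot": [0,0,0],"jaw": 4.2},
  {"offset": [0,0,0],"delta_rot": [0,0,0],"jaw": 4.2},
  {"offset": [0,0,0],"delta_rot": [0,0,0],"jaw": 4.2},
  {"offset": [0,0,-1],"delta_rot": [0,0,0],"jaw": 4.2},
  {"offset": [0,0,-3],"delta_rot": [0,0,0],"jaw": 4.2},
  {"offset": [0,0,-6],"delta_rot": [0,0,0],"jaw": 4.2},
])

```text
time: 8.55
position: [0.5659, 0.3006, 0.1041]
tool_rot: [0.994, 0.106, -0.003, 0.001]
ft_force: [-0.2, -0.4, -0.8]
grip_width: 0.042
```

Call:
drive_tool([
  {"offset": [0,0,-3],"delta_rot": [0,0,0],"jaw": 4.2},
  {"offset": [0,0,-6],"delta_rot": [0,0,0],"jaw": 4.2},
  {"offset": [0,0,-8],"delta_rot": [0,0,0],"jaw": 4.2},
  {"offset": [0,0,-9],"delta_rot": [0,0,0],"jaw": 4.2},
  {"offset": [0,0,-9],"delta_rot": [0,0,0],"jaw": 4.2},
  {"offset": [0,0,-9],"delta_rot": [0,0,0],"jaw": 4.2},
  {"offset": [0,0,-9],"delta_rot": [0,0,0],"jaw": 4.2},
  {"offset": [0,0,-9],"delta_rot": [0,0,0],"jaw": 4.2},
])

```text
time: 9.22
position: [0.5667, 0.3009, 0.1935]
tool_rot: [0.994, 0.106, -0.002, 0.0]
ft_force: [0.5, 0.3, -0.2]
grip_width: 0.0421
```

```bash
python3 - <<'E'
from h import *
from rig import *
np.save('T6.npy',Tobs(get_obs()))
im=camera('wrist');np.save('w6.npy',im);crop(im,140,120,420,330,2.8,'pics/w6.png')
b=camera('side');crop(b,190,120,300,210,7,'pics/sd6.png')
plan((-85,62,200,53.75),(-85,62,72,53.75))
E
```

```text
t 9.3167 mag [ 84.2 154.5 193.8] w 41.8 f [0.2 0.4 0.1] m [-0.03 -0.14  0.01]
([-16.89, 9.31, -0.56], [-0.1, 0.2, -54.0])
([-16.85, 9.31, 12.24], [-0.1, 0.2, -54.0])
```

View pics/w6.png

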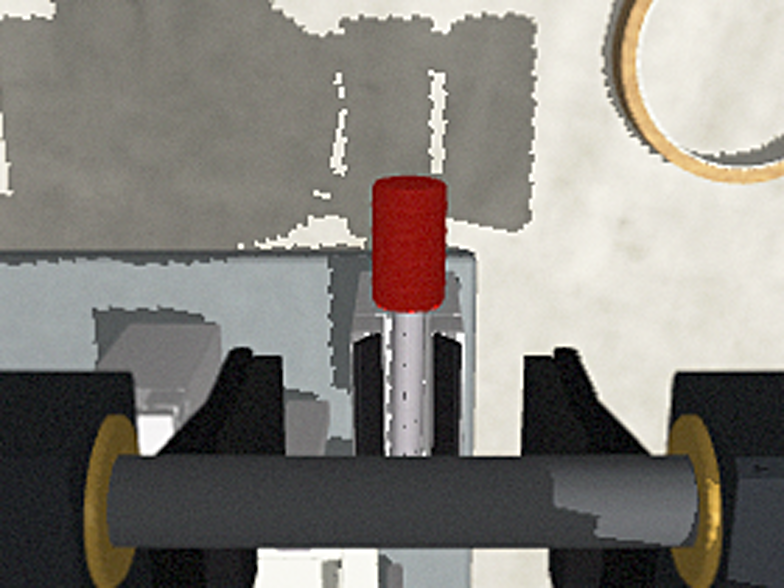

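View pics/sd6.png

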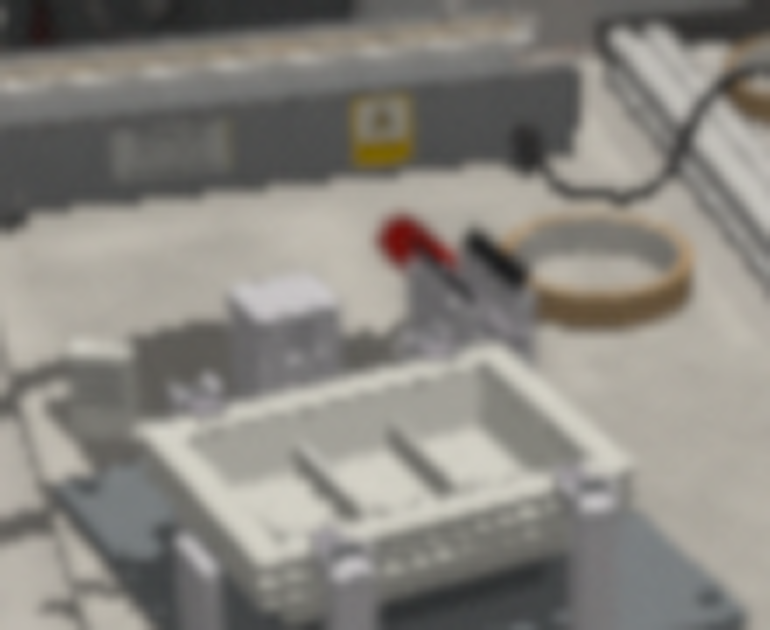

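```bash
python3 - <<'E'
from h import *
from rig import *
w=calibration('wrist');T=np.load('T6.npy')
for u in ([409,183],[409,308],[410,400]):
    print(tomag(onplane(w,[np.array(u)/2.8+[140,120]],.065,T)[0]))
E
```

```text
[ 86.2 167.1  65. ]
[ 86.1 128.2  65. ]
[86.4 97.7 65. ]
```

The pin lies in the notch (shank about (86, 93, 65) mm) and is released. Next is the tab.

Call:
drive_tool([
  {"offset": [-2,1.1,0],"delta_rot": [0,0,-7],"jaw": 3},
  {"offset": [-4.5,2.5,0],"delta_rot": [0,0,-14],"jaw": 3},
  {"offset": [-7,3.9,0],"delta_rot": [0,0,-21],"jaw": 3},
  {"offset": [-9.5,5.2,0],"delta_rot": [0,0,-28],"jaw": 3},
  {"offset": [-12,6.6,0],"delta_rot": [0,0,-35],"jaw": 3},
  {"offset": [-14.5,8,0],"delta_rot": [0,0,-42],"jaw": 3},
  {"offset": [-16.4,9.1,0],"delta_rot": [0,0,-49],"jaw": 3},
  {"offset": [-16.9,9.3,0],"delta_rot": [0,0,-54],"jaw": 3},
])

```text
time: 9.98
position: [0.4179, 0.1731, 0.1946]
tool_rot: [0.837, 0.547, -0.003, -0.001]
ft_force: [0.6, 0.3, -0.4]
grip_width: 0.0303
```

Call:
drive_tool([
  {"offset": [0,0,2],"delta_rot": [0,0,0],"jaw": 3},
  {"offset": [0,0,4],"delta_rot": [0,0,0],"jaw": 3},
  {"offset": [0,0,5.5],"delta_rot": [0,0,0],"jaw": 3},
  {"offset": [0,0,6],"delta_rot": [0,0,0],"jaw": 3},
  {"offset": [0,0,6],"delta_rot": [0,0,0],"jaw": 3},
  {"offset": [0,0,6],"delta_rot": [0,0,0],"jaw": 3},
  {"offset": [0,0,6],"delta_rot": [0,0,0],"jaw": 3},
  {"offset": [0,0,6],"delta_rot": [0,0,0],"jaw": 3},
])

```text
time: 10.65
position: [0.4229, 0.1751, 0.1363]
tool_rot: [0.838, 0.546, 0.001, 0.0]
ft_force: [-0.4, -0.3, 1.2]
grip_width: 0.0302
```

```bash
python3 - <<'E'
from h import *
from rig import *
np.save('T7.npy',Tobs(get_obs()))
im=camera('wrist');np.save('w7.npy',im);cv2.imwrite('pics/w7.png',cv2.resize(im,None,fx=1.42,fy=1.42)[:,:,::-1])
b=camera('side');crop(b,170,120,300,230,6,'pics/sd7.png')
plan((-85,62,72,53.75))
w=calibration('wrist')
print((1.42*proj(w,np.array([mp(-85+a*.806+b*.591,62-a*.591+b*.806,102)[:3,3] for a in(-12,12) for b in (-5,5)]),np.load('T7.npy'))).round())
E
```

```text
t 10.75 mag [-83.6  62.3 136.2] w 30.1 f [-0.   1.6 -0. ] m [ 0.08 -0.18  0.02]
([-0.11, -0.1, 6.42], [0.1, -0.1, 0.1])
[[387. 309.]
 [412. 309.]
 [388. 365.]
 [412. 365.]]
```

View pics/w7.png

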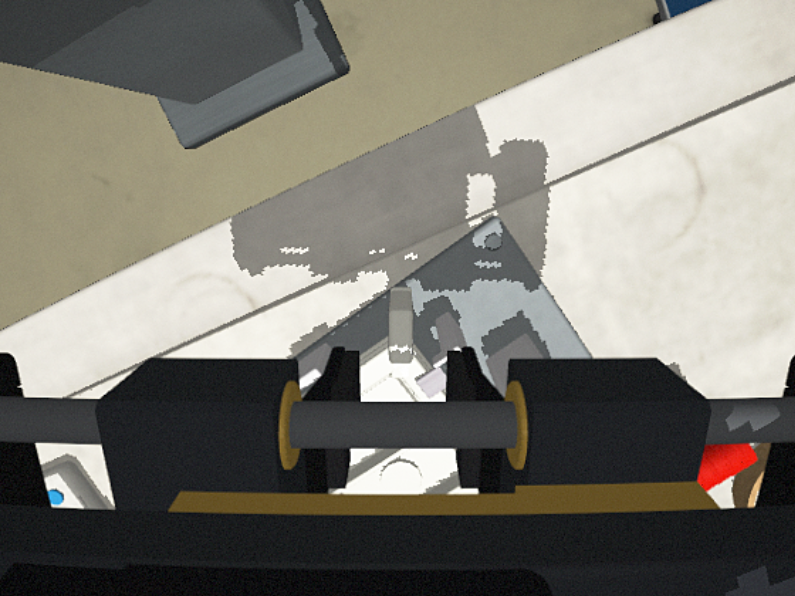

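View pics/sd7.png

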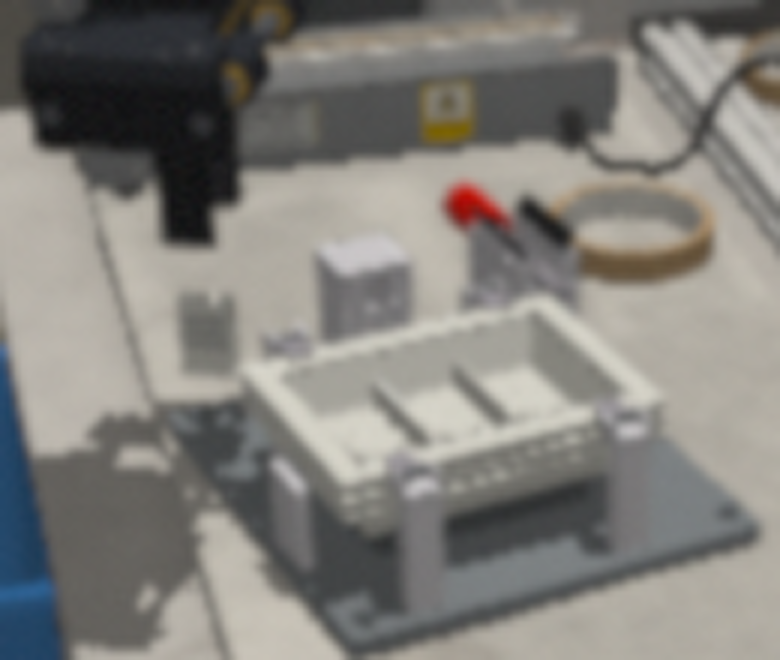

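Call:
drive_tool([
  {"offset": [-0.1,-0.1,2],"delta_rot": [0,0,0],"jaw": 3},
  {"offset": [-0.1,-0.1,4],"delta_rot": [0,0,0],"jaw": 3},
  {"offset": [-0.1,-0.1,5.5],"delta_rot": [0,0,0],"jaw": 3},
  {"offset": [-0.1,-0.1,6.3],"delta_rot": [0,0,0],"jaw": 3},
  {"offset": [-0.1,-0.1,6.3],"delta_rot": [0,0,0],"jaw": 3},
  {"offset": [-0.1,-0.1,6.3],"delta_rot": [0,0,0],"jaw": 3},
  {"offset": [-0.1,-0.1,6.3],"delta_rot": [0,0,0],"jaw": 1.4},
  {"offset": [-0.1,-0.1,6.3],"delta_rot": [0,0,0],"jaw": 0.5},
], squeeze=20)

```text
time: 11.42
position: [0.4217, 0.1746, 0.0734]
tool_rot: [0.838, 0.546, 0.001, 0.0]
ft_force: [-0.1, -0.6, -0.7]
grip_width: 0.0231
```

Call:
drive_tool([
  {"offset": [0,0,0],"delta_rot": [0,0,0],"jaw": 0.3},
  {"offset": [0,0,0],"delta_rot": [0,0,0],"jaw": 0.3},
  {"offset": [0,0,0],"delta_rot": [0,0,0],"jaw": 0.3},
  {"offset": [0,0,0],"delta_rot": [0,0,0],"jaw": 0.3},
  {"offset": [0,0,0],"delta_rot": [0,0,0],"jaw": 0.3},
  {"offset": [0,0,0],"delta_rot": [0,0,0],"jaw": 0.3},
  {"offset": [0,0,0],"delta_rot": [0,0,0],"jaw": 0.3},
  {"offset": [0,0,0],"delta_rot": [0,0,0],"jaw": 0.3},
], squeeze=50)

```text
time: 12.08
position: [0.4213, 0.1745, 0.0731]
tool_rot: [0.838, 0.546, 0.001, 0.0]
ft_force: [-0.6, 0.9, 6.1]
grip_width: 0.0097
```

```bash
python3 - <<'E'
from h import *
from rig import *
plan((-85,62,72,53.75))
b=camera('side');crop(b,170,120,300,230,6,'pics/sd8.png')
# pivot poses
T0=Tobs(get_obs());F=mp(75,-55,70)[:3,3]
ax=T0[:3,0]*[1,1,0];ax/=np.linalg.norm(ax)
for sgn in(1,-1):
  for d in (3,6,9,12,16,20):
    Rm=R.from_rotvec(sgn*np.radians(d)*ax).as_matrix();G=np.eye(4);G[:3,:3]=Rm;G[:3,3]=F-Rm@F
    T1=G@T0
    tab=(G@np.r_[mp(-85,62,86)[:3,3],1])[:3]
    print(d*sgn,rel(T0,T1),tomag(tab))
E
```

```text
t 12.0833 mag [-85.2  62.1  73.1] w 9.7 f [-0.6  0.9  6.1] m [ 0.07 -0.12 -0.01]
([0.01, 0.02, 0.11], [0.1, -0.0, 0.0])
3 ([0.0, 0.04, -1.04], [3.0, -0.0, 0.0]) [-84.1  61.3  96.4]
6 ([0.0, 0.14, -2.07], [6.0, -0.0, 0.0]) [-82.8  60.4 106.6]
9 ([0.0, 0.3, -3.1], [9.0, -0.0, 0.0]) [-81.   59.1 116.8]
12 ([0.0, 0.5, -4.12], [12.0, -0.0, 0.0]) [-78.8  57.5 126.9]
16 ([0.0, 0.86, -5.46], [16.0, -0.0, 0.0]) [-75.2  54.9 140. ]
20 ([0.0, 1.31, -6.77], [20.0, -0.0, 0.0]) [-70.9  51.7 152.8]
-3 ([-0.0, 0.01, 1.04], [-3.0, 0.0, -0.0]) [-85.5  62.3  75.6]
-6 ([-0.0, 0.07, 2.08], [-6.0, 0.0, -0.0]) [-85.5  62.3  65.2]
-9 ([-0.0, 0.19, 3.11], [-9.0, 0.0, -0.0]) [-85.1  62.   54.8]
-12 ([-0.0, 0.37, 4.13], [-12.0, 0.0, -0.0]) [-84.2  61.4  44.4]
-16 ([-0.0, 0.68, 5.48], [-16.0, 0.0, -0.0]) [-82.4  60.1  30.7]
-20 ([-0.0, 1.09, 6.81], [-20.0, 0.0, -0.0]) [-79.8  58.2  17.2]
```

View pics/sd8.png

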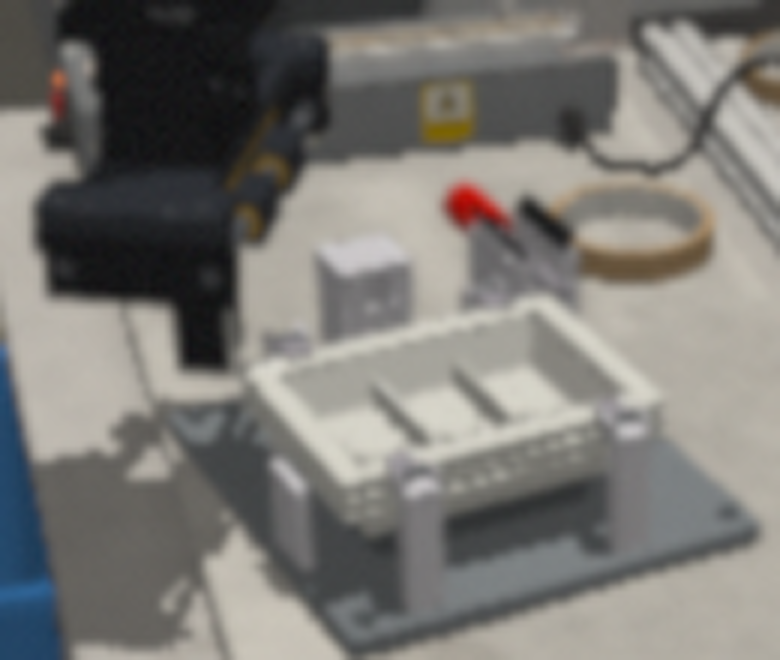

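Tab is gripped (9.7 mm). I'll peel by pivoting about the far corner.

Call:
drive_tool([
  {"offset": [0,0,-0.35],"delta_rot": [1,0,0],"jaw": 0.3},
  {"offset": [0,0,-0.7],"delta_rot": [2,0,0],"jaw": 0.3},
  {"offset": [0,0.05,-1.05],"delta_rot": [3,0,0],"jaw": 0.3},
  {"offset": [0,0.05,-1.4],"delta_rot": [4,0,0],"jaw": 0.3},
  {"offset": [0,0.1,-1.75],"delta_rot": [5,0,0],"jaw": 0.3},
  {"offset": [0,0.15,-2.1],"delta_rot": [6,0,0],"jaw": 0.3},
  {"offset": [0,0.2,-2.4],"delta_rot": [7,0,0],"jaw": 0.3},
  {"offset": [0,0.25,-2.75],"delta_rot": [8,0,0],"jaw": 0.3},
], squeeze=60)

```text
time: 12.8
position: [0.423, 0.1734, 0.0996]
tool_rot: [0.836, 0.544, -0.039, -0.059]
ft_force: [-0.0, 1.4, -3.3]
grip_width: 0.0093
```

```bash
python3 - <<'E'
from h import *
from rig import *
plan()
b=camera('side');crop(b,170,120,300,230,6,'pics/sd9.png')
plan()
E
```

```text
t 12.8 mag [-83.8  60.6  99.6] w 9.3 f [-0.   1.4 -3.3] m [ 0.22 -0.48 -0.06]
t 12.85 mag [-83.2  60.6 100.1] w 9.6 f [-0.9  2.5 -0.9] m [ 0.4  -0.19 -0.09]
```

View pics/sd9.png

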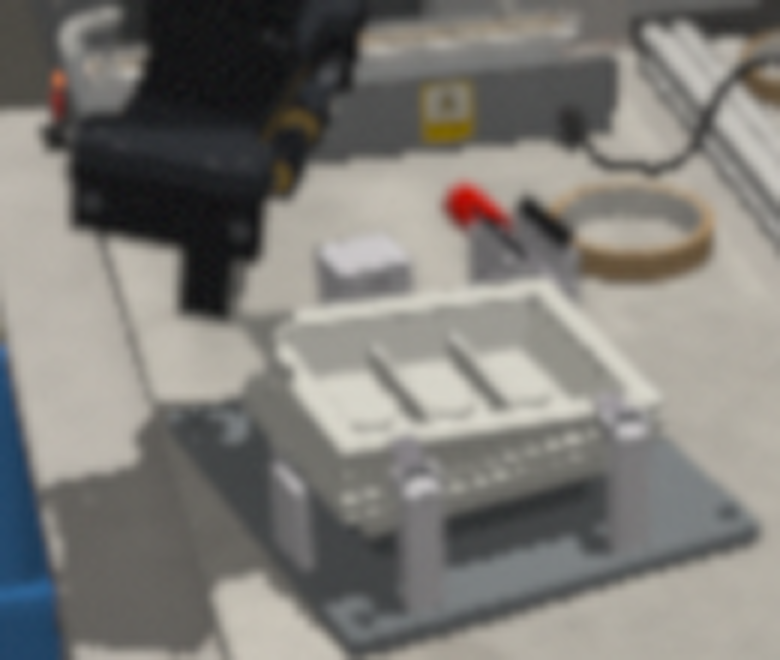

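The near-left corner rose from about (250,375) to (290,325), while the far corner stayed at (658,390). I'll continue the pivot.

Call:
drive_tool([
  {"offset": [0,0.05,-0.35],"delta_rot": [1,0,0],"jaw": 0.3},
  {"offset": [0,0.1,-0.7],"delta_rot": [2,0,0],"jaw": 0.3},
  {"offset": [0,0.15,-1.05],"delta_rot": [3,0,0],"jaw": 0.3},
  {"offset": [0,0.2,-1.4],"delta_rot": [4,0,0],"jaw": 0.3},
  {"offset": [0,0.25,-1.7],"delta_rot": [5,0,0],"jaw": 0.3},
  {"offset": [0,0.35,-2.05],"delta_rot": [6,0,0],"jaw": 0.3},
  {"offset": [0,0.35,-2.05],"delta_rot": [6,0,0],"jaw": 0.3},
  {"offset": [0,0.35,-2.05],"delta_rot": [6,0,0],"jaw": 0.3},
])

```text
time: 13.52
position: [0.4285, 0.1708, 0.1195]
tool_rot: [0.832, 0.541, -0.067, -0.102]
ft_force: [-0.7, 0.3, -1.5]
grip_width: 0.0093
```

```bash
python3 - <<'E'
from h import *
from rig import *
plan()
b=camera('side');crop(b,170,120,300,230,6,'pics/sd10.png')
plan()
T=Tobs(get_obs());print(T.round(3), (T[:3,:3].T@[0,0,1]).round(3))
E
```

```text
t 13.5167 mag [-79.   56.9 119.5] w 9.3 f [-0.7  0.3 -1.5] m [ 0.16 -0.18 -0.01]
t 13.5667 mag [-79.   56.9 119.5] w 9.2 f [-0.3  0.6 -0.2] m [ 0.15 -0.2   0.04]
[[ 0.405  0.887 -0.222  0.429]
 [ 0.914 -0.393  0.098  0.171]
 [-0.    -0.242 -0.97   0.119]
 [ 0.     0.     0.     1.   ]] [-0.    -0.242 -0.97 ]
```

View pics/sd10.png

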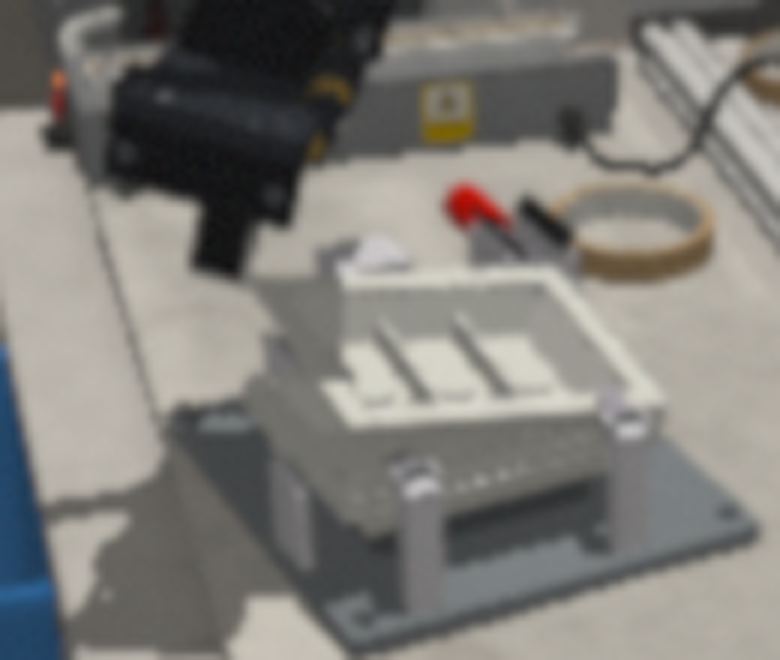

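Call:
drive_tool([
  {"offset": [0,-0.1,-0.4],"delta_rot": [0,0,0],"jaw": 0.3},
  {"offset": [0,-0.2,-0.8],"delta_rot": [0,0,0],"jaw": 0.3},
  {"offset": [0,-0.3,-1.2],"delta_rot": [0,0,0],"jaw": 0.3},
  {"offset": [0,-0.4,-1.6],"delta_rot": [0,0,0],"jaw": 0.3},
  {"offset": [0,-0.5,-2.1],"delta_rot": [0,0,0],"jaw": 0.3},
  {"offset": [0,-0.65,-2.6],"delta_rot": [0,0,0],"jaw": 0.3},
  {"offset": [0,-0.75,-3],"delta_rot": [0,0,0],"jaw": 0.3},
  {"offset": [0,-0.75,-3],"delta_rot": [0,0,0],"jaw": 0.3},
])

```text
time: 14.23
position: [0.4302, 0.1708, 0.1521]
tool_rot: [0.832, 0.542, -0.065, -0.101]
ft_force: [-0.3, -0.4, -0.5]
grip_width: 0.0096
```

```bash
python3 - <<'E'
from h import *
from rig import *
plan()
b=camera('side');crop(b,170,120,300,230,6,'pics/sd11.png')
plan()
E
```

```text
t 14.2333 mag [-77.3  56.5 152.1] w 9.6 f [-0.3 -0.4 -0.5] m [-0.06 -0.23 -0.01]
t 14.2833 mag [-77.7  56.6 151.6] w 9.5 f [-0.3  0.2 -0.2] m [-0.   -0.18  0.05]
```

View pics/sd11.png

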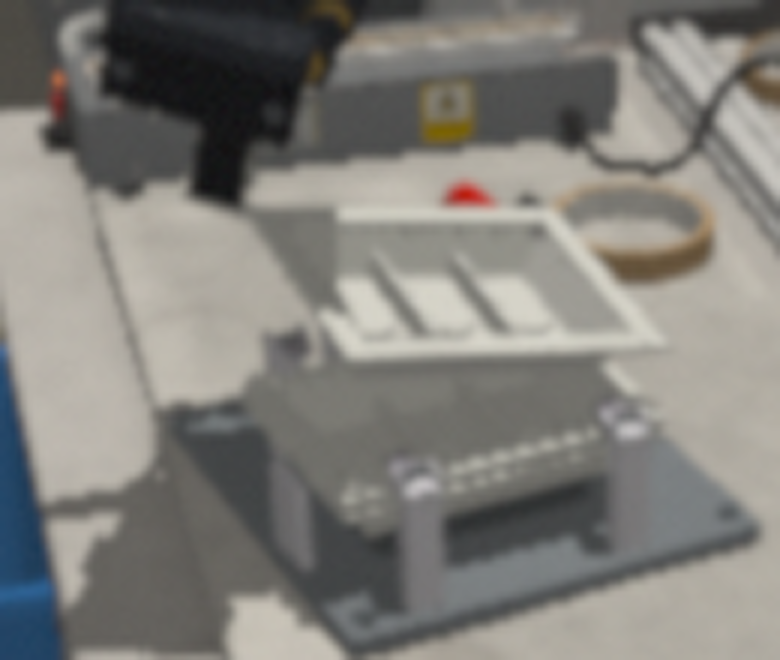

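```bash
cat > fin.py <<'E'
from h import *
from rig import *
o=get_obs();T0=Tobs(o);print(o['position'],o['q'].round(2),o['grip_width'])
m=np.array([0.5183,-0.3674]);yaw=np.load('mag.npy')[2];c,s=np.cos(yaw),np.sin(yaw)
t=m+np.array([c*-.085-s*.062,s*-.085+c*.062]);Y=np.degrees(yaw)+53.75
print(t)
for p in ([o['position'][0]-.005,o['position'][1],.215],[t[0],-.07,.215],[*t,.2],[*t,.154]):print(rel(T0,pose(p,Y)))
E
python3 fin.py
```

```text
[0.42986461 0.17077506 0.15160928] [ 0.06  0.5   1.78  0.13  1.08 -1.17] 0.009508775310153015
[ 0.42202259 -0.3249776 ]
([-0.2, -1.96, -6.05], [-13.9, -0.0, 0.1])
([-22.33, 7.24, -8.34], [-13.9, -0.0, 0.1])
([-45.65, 17.62, -9.37], [-13.9, -0.0, 0.1])
([-45.65, 18.72, -4.91], [-13.9, -0.0, 0.1])
```

Call:
drive_tool([
  {"offset": [0,-0.25,-0.8],"delta_rot": [-1,0,0],"jaw": 0.3},
  {"offset": [0,-0.6,-2],"delta_rot": [-3,0,0],"jaw": 0.3},
  {"offset": [-0.1,-1,-3.2],"delta_rot": [-5,0,0],"jaw": 0.3},
  {"offset": [-0.1,-1.4,-4.4],"delta_rot": [-7.5,0,0],"jaw": 0.3},
  {"offset": [-0.2,-1.7,-5.4],"delta_rot": [-10,0,0],"jaw": 0.3},
  {"offset": [-0.2,-1.9,-6],"delta_rot": [-12.5,0,0],"jaw": 0.3},
  {"offset": [-0.2,-2,-6.1],"delta_rot": [-13.9,0,0],"jaw": 0.3},
  {"offset": [-0.2,-2,-6.1],"delta_rot": [-13.9,0,0],"jaw": 0.3},
])

```text
time: 14.95
position: [0.4224, 0.1713, 0.2154]
tool_rot: [0.838, 0.546, -0.0, -0.001]
ft_force: [-0.6, 0.2, -0.4]
grip_width: 0.0096
```

```bash
python3 fin.py; python3 - <<'E'
from h import *
from rig import *
b=camera('side');crop(b,130,70,330,220,4,'pics/sd12.png')
E
```

```text
[0.42242707 0.17133874 0.21544599] [ 0.14  0.31  1.85  0.    0.98 -1.02] 0.009576090095225679
[ 0.42202259 -0.3249776 ]
([-0.2, -0.46, 0.05], [-0.1, -0.0, 0.1])
([-22.1, 9.7, 0.03], [-0.1, -0.0, 0.1])
([-45.43, 20.0, 1.52], [-0.1, -0.0, 0.1])
([-45.43, 20.0, 6.12], [-0.1, -0.0, 0.1])
```

View pics/sd12.png

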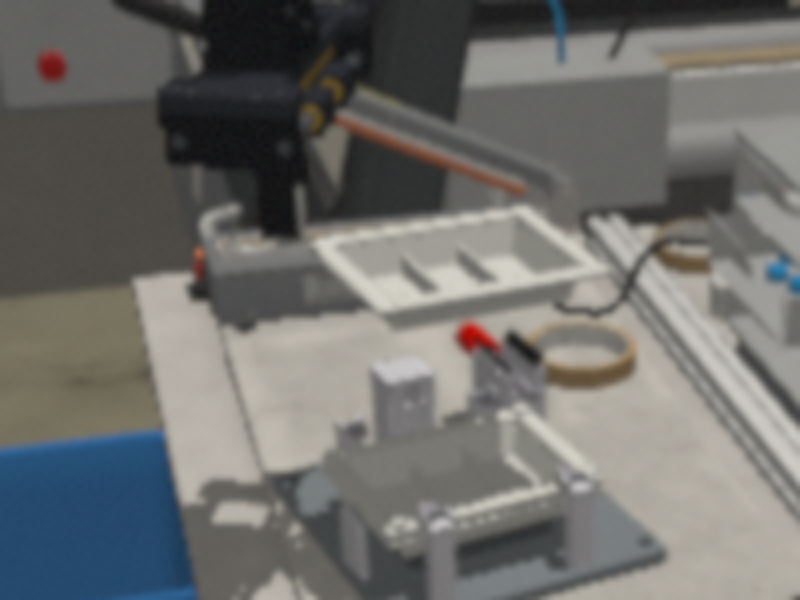

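The tray is level and free, and the pin is still in the notch. I'll transport it now.

Call:
drive_tool([
  {"offset": [-1.2,0.5,0],"delta_rot": [0,0,0],"jaw": 0.3},
  {"offset": [-3.2,1.4,0],"delta_rot": [0,0,0],"jaw": 0.3},
  {"offset": [-6,2.6,0],"delta_rot": [0,0,0],"jaw": 0.3},
  {"offset": [-9,4,0],"delta_rot": [0,0,0],"jaw": 0.3},
  {"offset": [-12,5.3,0],"delta_rot": [0,0,0],"jaw": 0.3},
  {"offset": [-15,6.6,0],"delta_rot": [0,0,0],"jaw": 0.3},
  {"offset": [-18,7.9,0],"delta_rot": [0,0,0],"jaw": 0.3},
  {"offset": [-21,9.2,0],"delta_rot": [0,0,0],"jaw": 0.3},
])

```text
time: 15.67
position: [0.4229, -0.0602, 0.2141]
tool_rot: [0.838, 0.545, -0.001, -0.001]
ft_force: [0.1, 0.5, -1.0]
grip_width: 0.0096
```

```bash
python3 fin.py
```

```text
[ 0.42286206 -0.06021094  0.21407559] [-0.4   0.28  1.91  0.    0.95 -1.56] 0.009555617937351935
[ 0.42202259 -0.3249776 ]
([-0.2, -0.46, -0.09], [-0.2, -0.0, 0.0])
([-0.93, 0.32, -0.09], [-0.2, -0.0, 0.0])
([-24.24, 10.66, 1.37], [-0.2, -0.0, 0.0])
([-24.24, 10.67, 5.97], [-0.2, -0.0, 0.0])
```

Call:
drive_tool([
  {"offset": [-3,1.3,0],"delta_rot": [0,0,0],"jaw": 0.3},
  {"offset": [-6.2,2.7,0],"delta_rot": [0,0,0],"jaw": 0.3},
  {"offset": [-9.6,4.2,0.2],"delta_rot": [0,0,0],"jaw": 0.3},
  {"offset": [-13,5.7,0.5],"delta_rot": [0,0,0],"jaw": 0.3},
  {"offset": [-16.4,7.2,0.8],"delta_rot": [0,0,0],"jaw": 0.3},
  {"offset": [-19.6,8.6,1.1],"delta_rot": [0,0,0],"jaw": 0.3},
  {"offset": [-22.4,9.9,1.3],"delta_rot": [0,0,0],"jaw": 0.3},
  {"offset": [-24,10.6,1.5],"delta_rot": [0,0,0],"jaw": 0.3},
])

```text
time: 16.33
position: [0.4229, -0.3252, 0.1986]
tool_rot: [0.839, 0.544, -0.001, -0.0]
ft_force: [0.2, -0.7, 0.7]
grip_width: 0.0096
```

```bash
python3 fin.py
```

```text
[ 0.42291129 -0.32517267  0.19857302] [-0.86  0.44  1.69 -0.    1.02 -2.01] 0.00961705904347038
[ 0.42202259 -0.3249776 ]
([-0.21, -0.46, -1.64], [-0.1, 0.1, -0.1])
([23.27, -10.48, -1.66], [-0.1, 0.1, -0.1])
([-0.02, -0.09, -0.14], [-0.1, 0.1, -0.1])
([-0.01, -0.08, 4.46], [-0.1, 0.1, -0.1])
```

Call:
drive_tool([
  {"offset": [0,0,0.5],"delta_rot": [0,0,0],"jaw": 0.3},
  {"offset": [0,0,1.3],"delta_rot": [0,0,0],"jaw": 0.3},
  {"offset": [0,0,2.2],"delta_rot": [0,0,0],"jaw": 0.3},
  {"offset": [0,0,3.1],"delta_rot": [0,0,0],"jaw": 0.3},
  {"offset": [0,0,3.9],"delta_rot": [0,0,0],"jaw": 0.3},
  {"offset": [0,0,4.3],"delta_rot": [0,0,0],"jaw": 0.3},
  {"offset": [0,0,4.4],"delta_rot": [0,0,0],"jaw": 0.3},
  {"offset": [0,0,4.4],"delta_rot": [0,0,0],"jaw": 0.3},
])

```text
time: 17.0
position: [0.4228, -0.32, 0.1551]
tool_rot: [0.838, 0.546, -0.001, -0.001]
ft_force: [0.5, -0.8, -0.9]
grip_width: 0.0096
```

Call:
drive_tool([
  {"offset": [0,0,0],"delta_rot": [0,0,0],"jaw": 0.3},
  {"offset": [0,0,0],"delta_rot": [0,0,0],"jaw": 0.3},
  {"offset": [0,0,0],"delta_rot": [0,0,0],"jaw": 0.3},
  {"offset": [0,0,0],"delta_rot": [0,0,0],"jaw": 0.3},
  {"offset": [0,0,0],"delta_rot": [0,0,0],"jaw": 0.3},
  {"offset": [0,0,0],"delta_rot": [0,0,0],"jaw": 0.3},
  {"offset": [0,0,0],"delta_rot": [0,0,0],"jaw": 0.3},
  {"offset": [0,0,0],"delta_rot": [0,0,0],"jaw": 0.3},
])

```text
time: 17.67
position: [0.4228, -0.3207, 0.1555]
tool_rot: [0.838, 0.546, -0.0, -0.001]
ft_force: [0.5, -0.4, -0.6]
grip_width: 0.0096
```

```bash
python3 fin.py; python3 - <<'E'
from h import *
from rig import *
b=camera('side');cv2.imwrite('pics/sd13.png',cv2.resize(b,None,fx=1.42,fy=1.42)[:,:,::-1]);crop(b,170,120,300,230,6,'pics/sd13b.png')
a=camera('scene');cv2.imwrite('pics/sc13.png',cv2.resize(a,None,fx=1.42,fy=1.42)[:,:,::-1])
print(get_obs()['joint_velocities'].round(4))
E
```

```text
[ 0.42276154 -0.32070627  0.15549148] [-0.86  0.5   1.73 -0.    0.91 -2.01] 0.00957220552630193
[ 0.42202259 -0.3249776 ]
([-0.2, -0.47, -5.95], [-0.1, 0.0, 0.0])
([22.9, -10.23, -5.93], [-0.1, 0.0, 0.0])
([-0.42, 0.1, -4.45], [-0.1, 0.0, 0.0])
([-0.42, 0.11, 0.15], [-0.1, 0.0, 0.0])
[-0.0002  0.      0.0031 -0.001  -0.0007 -0.0003]
```

View pics/sd13.png

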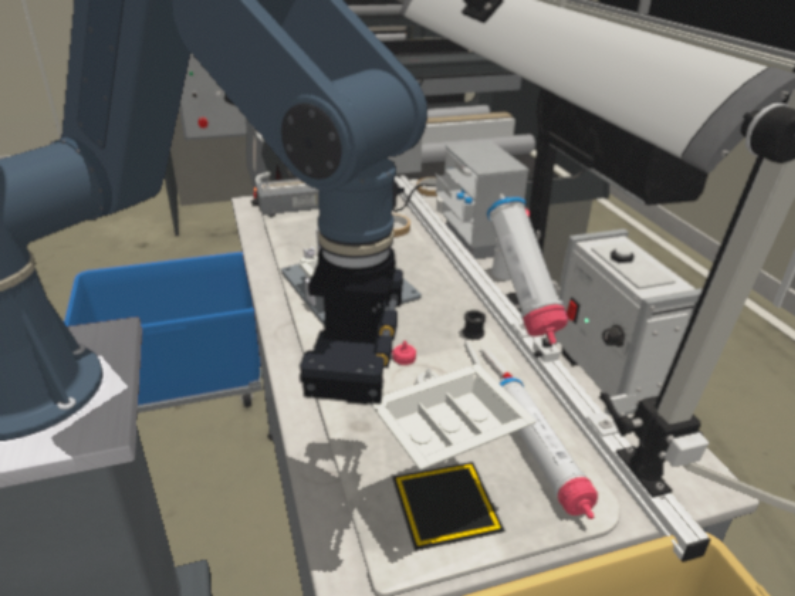

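View pics/sd13b.png

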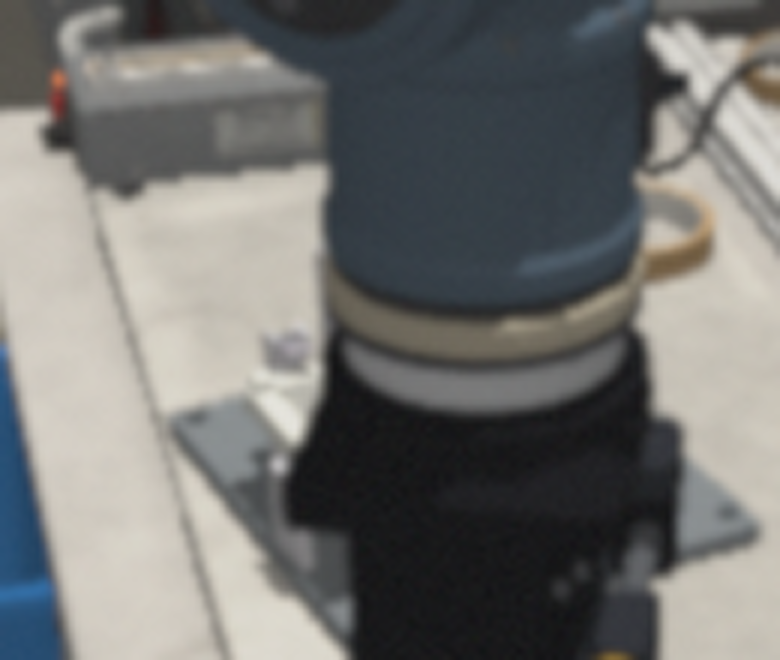

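View pics/sc13.png

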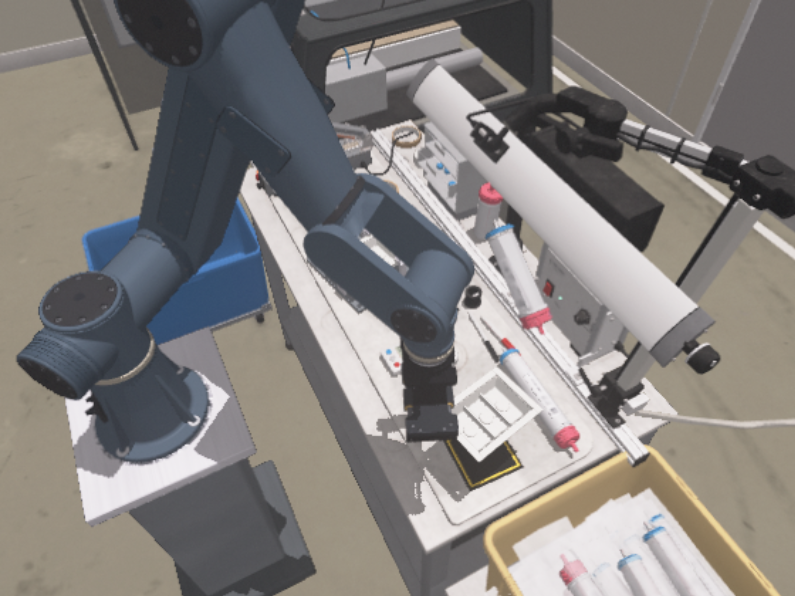

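```bash
python3 - <<'E'
from h import *
from rig import *
D=calibration('side');S=calibration('scene')
u=np.array([[379,409],[488,370],[535,414],[418,463]])/1.42
p=onplane(D,u,.152);print(p.round(3),p.mean(0).round(3),[round(np.linalg.norm(p[i]-p[i-1]),3) for i in range(4)])
u=np.array([[436,400],[496,368],[542,409],[486,458]])/1.42
p=onplane(S,u,.152);print(p.mean(0).round(3),[round(np.linalg.norm(p[i]-p[i-1]),3) for i in range(4)])
E
```

```text
[[ 0.441 -0.342  0.152]
 [ 0.583 -0.314  0.152]
 [ 0.601 -0.397  0.152]
 [ 0.457 -0.428  0.152]] [ 0.52  -0.37   0.152] [np.float64(0.087), np.float64(0.145), np.float64(0.085), np.float64(0.148)]
[ 0.523 -0.361  0.152] [np.float64(0.128), np.float64(0.124), np.float64(0.106), np.float64(0.132)]
```

```bash
python3 -c "
from rig import *
print(hand_in())"
```

```text
the job is handed in; nothing more can be done
None
```

I've handed the job in after about 18 s of the 64 s allowed. The system gives no verdict, so what follows is from my own checks.

- **Pin:** I drew it straight out about 82 mm, laid it in the side notch and let go. The wrist camera then put its shank middle about 1 mm across and 7 mm lengthwise from the notch point, both within limits.
- **Peel:** I raised the tab corner about 27 mm first, and in the side view the far corner had not visibly moved. I carried on to a 14° tilt, by which point three of the four spring fingers looked free. Then I lifted the tray clear and levelled it.
- **End state:**
  - The tray is held by its tab with 60 N, with the jaws reading 9.6 mm on the 10 mm tab.
  - It looks level, is nearly still, and its rim is about 0.15 m up.
  - Its middle is within about 3 mm (side camera) to 8 mm (scene camera) of the mat's.

**Not confirmed at the end:**
- In the last pictures the arm hides the notch. I last saw the pin in place after the lift, before carrying the tray, and nothing went near it afterwards.
- I did not measure the timer, caps and tube pack again. The arm passed well above the bench, and every reading I took after a move showed only small contact forces.
- My corner readings gave tray side lengths that were off from the real 150 x 110 mm (85–148 mm) because some corners were hard to see. The estimate of the middle is therefore less exact than it looks, but the limit is 45 mm.

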